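# Lock the tartlet press's die plate with its T-key

### The arm

A 6-joint arm with a two-finger parallel gripper is mounted at the origin on the work surface. World frame = base frame: x ahead of the robot, y to its left, z up, the work surface at z = 0. Lengths are in m, angles in rad, forces in N, time in s.
With the tool pointing down it reaches from about 0.25 to 0.775 m from the base axis. Payload 4 kg.
Tool frame: the origin (TCP) lies midway between the tips of the shut fingers; the grasp point (between the pads) lies 19 mm behind it; z points along the fingers, y is the direction in which the jaws open and shut (so a half turn about z gives the same grasp; the last joint's range is limited). The gripper opens to 94 mm and grips with 3 to 60 N. Pads are 16 mm wide; open, the fingers measure 119 mm over their backs; the gripper's body (75 mm by 177 mm) begins 78 mm behind the grasp point.
Start: joints at [-1.407, 0.087, 1.371, -0, 1.684, -0.103], TCP at [0.145, -0.531, 0.184] pointing down, gripper open.
Joint ranges: [-3.1, 3.1], [-0.76, 2.03], [0.27, 2.55], [-1.08, 4.22], [0.17, 2.65], [-2.57, 2.57]. Speed limits (rad/s): [2.79, 2.79, 3.14, 3.14, 3.14, 3.14].

### API

Orientations are given as [roll, pitch, yaw] about the fixed x, y, z axes, in that order (R = Rz(yaw) Ry(pitch) Rx(roll)).
In Python, from bench import robot gives the robot as it stands.
- The arm moves only by the tool drive_tool, never from a script. Its argument "series" is a list that holds one entry, the list of rows, each a list of 7 numbers: the turn, a rotation vector about the tool's x, y, z in rad, then the shift along the tool's x, y, z in cm, then the opening in per cent of the stroke, from 0 (shut) to 100 (fully open). In form: [[[rx, ry, rz, tx, ty, tz, fingers], ...]]. A call has 1 to 20 rows; each row is the pose to reach, as a shift and turn from the pose measured when the call began, along the tool's axes at that moment; what a row does not reach only later rows make up. A row lasts 1/10 s, in which the tool goes at most 50 mm and 8.59 degrees, less where a joint would pass 70% of its speed; a pose out of reach is approached as far as the arm can. A call with a gripper value outside its range is refused whole. The fingers move at their own pace and stop on an object; the grip force is fixed at half the most. Time passes only in rows, so rows that repeat a pose let the fingers close. It gives the time, the measured TCP pose, the force and the opening at its end, in the units of the state.
- robot.get_obs(): the state, without advancing time (a new reading comes with each control period).
- robot.snapshot(name): name is "side" or "top" or "wrist"; returns a dict with "img" (400x640x3 uint8, blue, green, red), "depth" (400x640 float32, m along the optical axis (not along the pixel's ray), 0 where there is no reading), "vertical_fov" (degrees; the focal length in pixels is half the picture's height over the tangent of half this angle, whatever the lens; pixels are square), "cx", "cy" (the principal point, pixels), "dist_coeffs" ([k1, k2, p1, p2, k3] as OpenCV has them; the pictures are not rectified), "rvec" (rotation vector, rad) and "tvec" (3), from world to camera coordinates, as OpenCV has them. Camera axes: x right, y down, z forward; pixel columns grow to the right and rows downward; lengths in m; the calibration is good to about 2 mm. A picture is of the moment at which its call begins.
- robot.close_job(): hands the job in, once; it reports no verdict.
The state is a dict: "time": time; "joint_positions": joint angles; "qvel": joint speeds; "joint_torque": joint torques, N m; "tool_pos": TCP position; "ee_rot": TCP orientation; "wrist_force": force on the tool from outside, world axes, zero at the start; "wrist_torque": the same for the moment, N m; "width": finger opening in m.
Only numpy, scipy, OpenCV 4.12 (cv2) and the standard library are available. Lean on these libraries where they do the work, as an engineer would, in place of code of your own. Each camera call takes 0.05 s, during which the arm holds its last target.

### The job

Take the red T-key from its white rest and lock the die plate on the blue tartlet press: pass the key's T-head down through the slot, press it gently against the sprung plate, turn it a quarter turn either way and ease it up so that the head springs home in the notch under the plate. Let go and leave it locked there. Never push the key against the press harder than about 25 N, do not wrench it upward, and do not disturb the bowl, the jar or the bottle.

Things in the scene. Friction and masses are not known exactly. Their poses are not given: they have to be found in the camera images.
- key: Loose T-key, 120 to 200 g, upright. Origin: centre of the underside of its steel disc (34 dia, 6 thick). Above: neck 14 dia to z = 26, red grip bar 64 (x) by 14 (y), z = 26 to 52. Below: shaft 8 dia to z = -18, then the T-head, 52 (x) by 8 (y), z = -18 to -26. Head and bar both lie along x; half a turn is the same. At the start it hangs by its disc in the rest.
- rest: Fixed white key rest, 116 (x) by 60 (y) by 45 tall, origin under its centre, with a slot 60 (x) by 16 (y) through the top. The key hangs in this slot, disc on the top; lift it straight out (head 26 deep).
- press: Fixed tartlet press: blue housing 200 (x) by 150 (y), origin under its centre on the table, z up. Steel die plate on top with four brass dies 8 tall at x +-66, y +-41; its slot is 56 (x) by 11 (y). Below it a fixed bridge (opening 56 by 27), underside 22 below the plate's top, with a notch 16 wide, 4 deep along y: the head, passed in along x and turned to y, sits up in it.
- press_top (a point): On the press's centre line at the height of the unpressed plate's top (80 above the table), axes as the press. The slot is centred here in x, but the plate has play: the slot's centre lies up to 8 mm to either side along the press's y, differently each time, which no reading shows: seek it by feel or sight. The plate shifts sideways only if pushed with over 8 N.
- die_plate (a joint): How far the sprung die plate is pressed down, m: 0 at rest, 0.012 hard stop. Spring 2 N plus 0.9 N per mm, damped (3 N at 15 mm/s). With the key in and its disc on the plate, the head clears the bridge and notch edges from 8 mm on: press to 9 to 11 mm (10 to 12 N) and turn. Eased up after the quarter turn, the head seats in the notch and holds the plate 4 mm down.
- bowl: Loose white ceramic bowl, 72 dia, 40 tall; origin under its centre. Leave alone.
- jar: Loose jar, 48 dia, 70 tall, green lid; origin under its centre. Leave alone.
- soap: Loose yellow bottle with a red cap, 60 dia, 160 tall; origin under its centre. Leave alone.
Not all that is in view belongs to the job. Of the things that look like the key, the larger one is meant.

How it is judged:
By the outcome, as a careful person would: the job done as asked, in the order asked, and still so for the second after the job is handed in, with the robot touching nothing.
It also fails if it takes over 70 s, if anything falls off the work surface, if the arm or the gripper's body presses on something with over 40 N, if the wrist force passes 120 N, or if a joint passes its speed limit or range.

## Working session

There is one attempt and no reset: what is moved stays moved. The work goes in short steps, Python scripts to look and compute and a tool call to move; the robot and the scene stay as the last step left them, time stands still between calls to the robot, and variables do not carry over. Pictures are saved under pics/ and viewed, and the job is handed in when it is done.

Besides the shell and the picture viewer there is one more tool, called after "Emit:" as name(argument=value, ...), one argument or row to a line, values as JSON. drive_tool: Moves the arm, as the interface text tells. Its arguments: {"type":"object","properties":{"series":{"type":"array","items":{"type":"array","items":{"type":"array","items":{"type":"number"}}}}},"required":["series"]}

```bash
mkdir -p pics; ls; cat > h.py <<'E'
import numpy as np, cv2
from bench import robot
def cam(n):
    s=robot.snapshot(n); h=s["img"].shape[0]
    f=h/2/np.tan(np.radians(s["vertical_fov"])/2)
    s["K"]=np.array([[f,0,s["cx"]],[0,f,s["cy"]],[0,0,1.]])
    s["R"]=cv2.Rodrigues(np.array(s["rvec"],float))[0]; s["t"]=np.array(s["tvec"],float).ravel()
    s["d"]=np.array(s["dist_coeffs"],float)
    s["C"]=-s["R"].T@s["t"]
    return s
def ray(s,uv):
    p=cv2.undistortPoints(np.array(uv,float).reshape(-1,1,2),s["K"],s["d"]).reshape(-1,2)
    return np.c_[p,np.ones(len(p))]@s["R"]
def onplane(s,uv,z):
    r=ray(s,uv); return s["C"]+r*((z-s["C"][2])/r[:,2])[:,None]
def bydepth(s,uv):
    uv=np.array(uv).reshape(-1,2); r=ray(s,uv)
    return s["C"]+r*np.array([s["depth"][int(v),int(u)] for u,v in uv])[:,None]
def proj(s,P):
    return cv2.projectPoints(np.array(P,float).reshape(-1,1,3),np.array(s["rvec"],float),s["t"],s["K"],s["d"])[0].reshape(-1,2)
E
python3 - <<'E'
from h import *
for n in["top","side","wrist"]:
    s=cam(n); cv2.imwrite(f"pics/{n}0.png",s["img"]); print(n,s["C"],s["K"][0,0],s["d"])
o=robot.get_obs();print(o)
E
```

```text
pics
top [0.55261815 0.00091858 0.77004386] 386.98646191844284 [-0.0859865  0.         0.         0.         0.       ]
side [ 0.1259814  -0.48464648  0.48455834] 404.2832517442522 [0.01921586 0.         0.         0.         0.        ]
wrist [ 0.22040196 -0.50963105  0.38355295] 320.11737117816176 [0.00500765 0.         0.         0.         0.        ]
{'time': 0.15, 'joint_positions': array([-1.40711165e+00,  8.78024640e-02,  1.37187331e+00,  1.37006780e-05,
        1.68358343e+00, -1.03083912e-01]), 'qvel': array([-1.86416223e-03, -3.47200898e-03, -3.45950072e-03,  3.69598358e-04,
        7.63581835e-05, -5.20257460e-04]), 'joint_torque': array([ 1.26352596e-03, -3.40642834e+01, -3.02792895e+01,  7.18936650e-02,
        3.05197213e-02, -1.13535907e-04]), 'tool_pos': array([ 0.14492538, -0.5301053 ,  0.1825808 ]), 'ee_rot': array([-3.13993635e+00, -1.85034541e-04,  2.66769970e-01]), 'wrist_force': array([ 0.02159423, -0.01514531, -0.22958756]), 'wrist_torque': array([-0.02268245,  0.01479157,  0.03914662]), 'width': 0.09373958864998298}
```

View pics/top0.png

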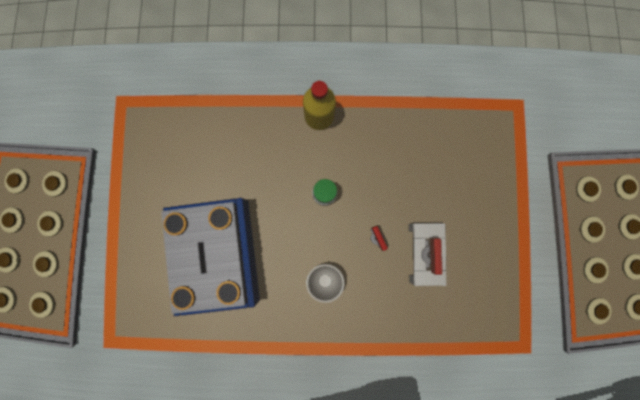

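View pics/side0.png

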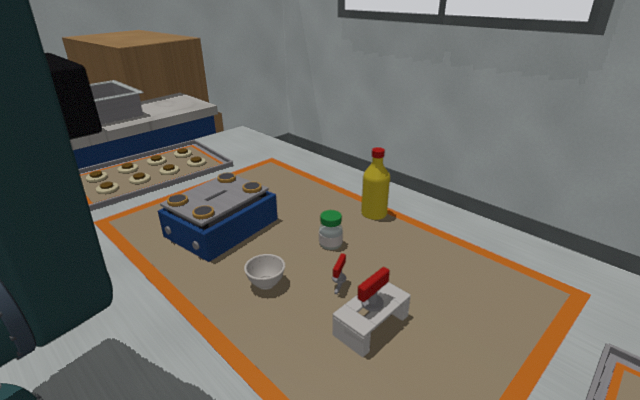

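View pics/wrist0.png

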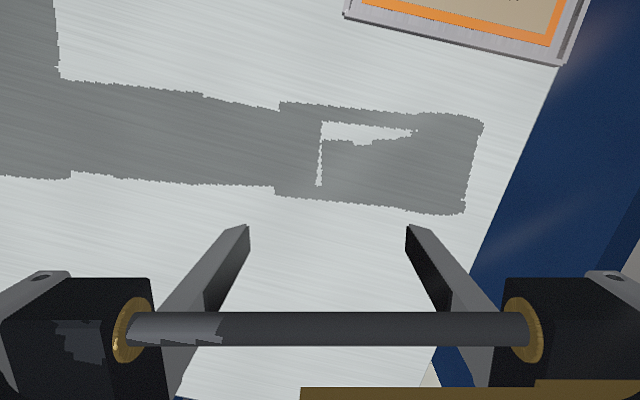

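The top view shows three red things: the large T-key in the white rest at (436,256), a small red key lying loose at (379,238), and the bottle's red cap at (319,88). I choose the one at (436,256), since it is the larger and hangs in the rest. The press is at about (205,258), with its slot at (202,258).

```bash
python3 - <<'E'
from h import *
s=cam("top"); im=s["img"]; hsv=cv2.cvtColor(im,cv2.COLOR_BGR2HSV)
red=((hsv[...,0]<8)|(hsv[...,0]>172))&(hsv[...,1]>150)&(hsv[...,2]>60)
n,l,st,c=cv2.connectedComponentsWithStats(red.astype(np.uint8))
for i in range(1,n):
    if st[i,4]>20:
        ys,xs=np.where(l==i); d=s["depth"][l==i]
        print(st[i],c[i],"depth z",np.median(bydepth(s,np.c_[xs,ys])[:,2]))
# key: points by depth, near top face
m=l==l[256,436]; ys,xs=np.where(m); P=bydepth(s,np.c_[xs,ys]); print("z pct",np.percentile(P[:,2],[1,10,50,90,99]))
T=P[P[:,2]>.09]; r=cv2.minAreaRect((T[:,:2]*1000).astype(np.float32)); print("key top rect mm",r, len(T))
Q=onplane(s,np.c_[xs,ys],.097); print("plane rect",cv2.minAreaRect((Q[:,:2]*1000).astype(np.float32)))
# all-depth world map
vv,uu=np.mgrid[0:400,0:640]; W=bydepth(s,np.c_[uu.ravel(),vv.ravel()]).reshape(400,640,3)
# rest top
roi=np.zeros_like(red);roi[210:300,400:460]=1
m=roi&(abs(W[...,2]-.045)<.004)&(hsv[...,1]<60)
r=cv2.minAreaRect((W[m][:,:2]*1000).astype(np.float32));print("rest",r,m.sum())
roi=np.zeros_like(red);roi[190:320,150:260]=1
m=roi&(W[...,2]>.074)
r=cv2.minAreaRect((W[m][:,:2]*1000).astype(np.float32));print("press",r,m.sum(),np.median(W[m][:,2]))
dk=roi&(W[...,2]<.078)&(hsv[...,2]<60)
roi2=np.zeros_like(red);roi2[235:280,190:215]=1
dk=roi2&(hsv[...,2]<70)
ys,xs=np.where(dk);Q=onplane(s,np.c_[xs,ys],.08);print("slot",cv2.minAreaRect((Q[:,:2]*1000).astype(np.float32)),Q.mean(0),dk.sum())
a=cv2.resize(im[205:305,395:475],None,fx=5,fy=5,interpolation=cv2.INTER_CUBIC)
b=cv2.resize(im[190:325,150:265],None,fx=3.7,fy=3.7,interpolation=cv2.INTER_CUBIC)
cv2.imwrite("pics/c1.png",np.hstack([a,cv2.resize(b,(400,500))]))
E
```

```text
[312  82  16  16 198] [319.1010101   89.46969697] depth z 0.16044239639949637
[373 226  14  24 135] [379.57777778 237.81481481] depth z 0.05910163295855908
[434 239   7  35 199] [437.06030151 256.27638191] depth z 0.09746235797002367
z pct [0.09500505 0.09593796 0.09746236 0.09904935 0.10023856]
key top rect mm ((509.60467529296875, -205.95626831054688), (58.87632751464844, 10.186784744262695), 1.330148696899414) 199
plane rect ((509.6383056640625, -206.06185913085938), (10.577897071838379, 58.72637939453125), 89.55321502685547)
rest ((509.26800537109375, -207.4224090576172), (61.5463752746582, 114.09078216552734), 89.65076446533203) 1363
press ((511.14532470703125, 135.95022583007812), (184.68716430664062, 278.8932800292969), 7.890598297119141) 7492 0.08123344493221063
slot ((501.22265625, 208.0603790283203), (52.2159423828125, 7.942044258117676), 7.564693927764893) [0.50066663 0.20807571 0.08      ] 130
```

View pics/c1.png

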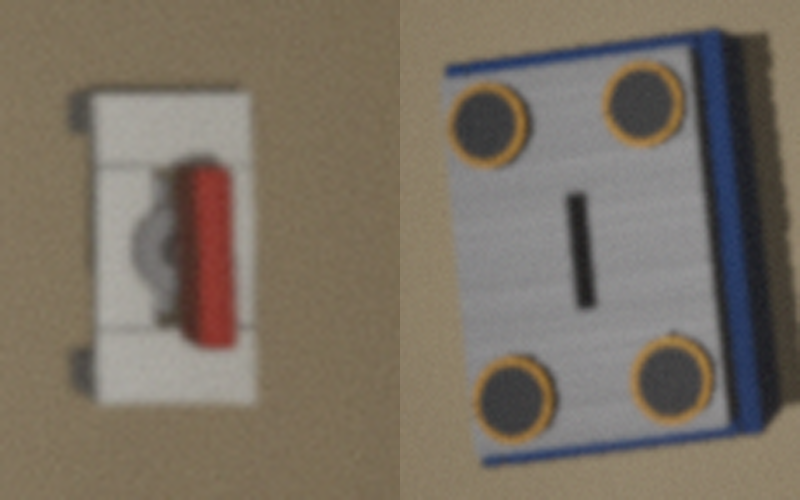

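The crop confirms the choice. The large red bar sits over the rest's slot with its disc to the left at crop (160,250), lying along world x. The press slot is dark, at about 7.6° yaw. I move above the key first.

```bash
cat >> h.py <<'E'
from scipy.spatial.transform import Rotation as Ro
def rel(pos,yaw,roll=np.pi):
    o=robot.get_obs(); R=Ro.from_euler("xyz",o["ee_rot"]); T=Ro.from_euler("xyz",[roll,0,yaw])
    print("now",o["time"],o["tool_pos"],o["ee_rot"],"F",o["wrist_force"].round(2),"M",o["wrist_torque"].round(3),"w",round(o["width"],4),"j6",o["joint_positions"][5].round(2))
    print("turn",(R.inv()*T).as_rotvec().round(4),"shift cm",(R.inv().apply(np.array(pos)-o["tool_pos"])*100).round(2))
E
python3 -c "
from h import *
rel([.5096,-.206,.18],0.0)"
```

```text
now 0.2 [ 0.14491791 -0.53019091  0.18272675] [-3.14021910e+00 -9.89456306e-05  2.66772406e-01] F [ 0.22 -1.04 -0.  ] M [-0.008 -0.028 -0.007] w 0.0939 j6 -0.1
turn [-1.400e-03  1.000e-04  2.668e-01] shift cm [ 43.72 -21.66   0.31]
```

Emit:
drive_tool(
  series=[
    [[0,0,0.267,43.7,-21.7,0.3,100],[0,0,0.267,43.7,-21.7,0.3,100],[0,0,0.267,43.7,-21.7,0.3,100],[0,0,0.267,43.7,-21.7,0.3,100],[0,0,0.267,43.7,-21.7,0.3,100],[0,0,0.267,43.7,-21.7,0.3,100],[0,0,0.267,43.7,-21.7,0.3,100],[0,0,0.267,43.7,-21.7,0.3,100],[0,0,0.267,43.7,-21.7,0.3,100],[0,0,0.267,43.7,-21.7,0.3,100],[0,0,0.267,43.7,-21.7,0.3,100],[0,0,0.267,43.7,-21.7,0.3,100],[0,0,0.267,43.7,-21.7,0.3,100],[0,0,0.267,43.7,-21.7,0.3,100]],
  ],
)

```text
time: 1.6
tool_pos: [0.5084, -0.2068, 0.1802]
ee_rot: [-3.141, 0.0, -0.002]
wrist_force: [-0.9, -0.5, 0.0]
width: 0.0937
```

```bash
cat > k.py <<'E'
from h import *
for n in ["wrist","side"]:
    s=cam(n); im=s["img"]; cv2.imwrite(f"pics/{n}1.png",im); hsv=cv2.cvtColor(im,cv2.COLOR_BGR2HSV)
    red=((hsv[...,0]<8)|(hsv[...,0]>172))&(hsv[...,1]>150)&(hsv[...,2]>60)
    nn,l,st,c=cv2.connectedComponentsWithStats(red.astype(np.uint8))
    for i in range(1,nn):
        if st[i,4]<60: continue
        ys,xs=np.where(l==i); P=bydepth(s,np.c_[xs,ys]); z=np.percentile(P[:,2],90); T=P[P[:,2]>z-.004]
        print(n,c[i],z,cv2.minAreaRect((T[:,:2]*1000).astype(np.float32)))
rel([.5096,-.206,.066],0.0)
E
python3 k.py
```

```text
wrist [237.63132137 150.19738989] 0.059113059515748335 ((561.359130859375, -159.01194763183594), (46.699920654296875, 108.40606689453125), 25.692764282226562)
wrist [331.51149425 214.03448276] 0.09777714614756446 ((487.7047119140625, -210.23155212402344), (17.75855255126953, 11.359169006347656), 0.22452731430530548)
side [377.53271028 152.44859813] 0.1612578073754709 ((633.0504760742188, -108.53530883789062), (385.162109375, 24.90404510498047), 34.97882080078125)
side [338.73684211 265.35087719] 0.059805650456122406 ((539.2305297851562, -117.14402770996094), (47.30632400512695, 8.615416526794434), 24.887348175048828)
side [372.67201426 284.19607843] 0.09816924233766217 ((323.03045654296875, -332.7532958984375), (496.0124206542969, 39.6379508972168), 33.05747985839844)
now 1.7 [ 0.50852292 -0.20671452  0.18029329] [-3.14050022e+00  7.29969117e-05 -2.32947520e-03] F [-0.31 -0.03 -0.4 ] M [0.057 0.007 0.051] w 0.094 j6 1.08
turn [-0.0011  0.0001 -0.0023] shift cm [ 0.11 -0.06 11.43]
```

View pics/wrist1.png

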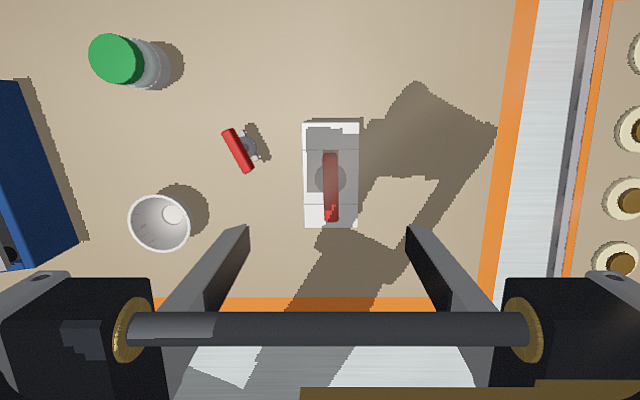

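```bash
python3 - <<'E'
from h import *
s=cam("wrist"); im=s["img"]; hsv=cv2.cvtColor(im,cv2.COLOR_BGR2HSV)
m=((hsv[...,0]<10)|(hsv[...,0]>170))&(hsv[...,1]>130)&(hsv[...,2]>25)
m[:145]=0;m[230:]=0;m[:,:310]=0;m[:,350:]=0
ys,xs=np.where(m);P=bydepth(s,np.c_[xs,ys]);print(np.percentile(P[:,2],[5,50,95]))
T=P[abs(P[:,2]-.097)<.005];r=cv2.minAreaRect((T[:,:2]*1000).astype(np.float32));print(r,len(T),len(P))
T=T[:,:2]-T[:,:2].mean(0);u,sv,v=np.linalg.svd(T,full_matrices=False);print(np.degrees(np.arctan2(v[0,1],v[0,0])))
cv2.imwrite("pics/c2.png",cv2.resize(im[110:240,290:375],None,fx=4,fy=4))
# columns at row-wise edges to z=.097
for r0 in(165,180,195,210):
    c=np.where(m[r0])[0]; print(r0,c.min(),c.max(),onplane(s,[[c.min()-.5,r0],[c.max()+.5,r0]],.097)[:,:2].round(4).tolist())
E
```

```text
[0.09567522 0.09700197 0.09835953]
((490.63275146484375, -209.7016143798828), (22.952573776245117, 12.264284133911133), 0.2297271490097046) 231 233
166.10163865830737Traceback (most recent call last):
  File "<stdin>", line 11, in <module>
    return umr_minimum(a, axis, None, out, keepdims, initial, where)
ValueError: zero-size array to reduction operation minimum which has no identity
```

View pics/c2.png

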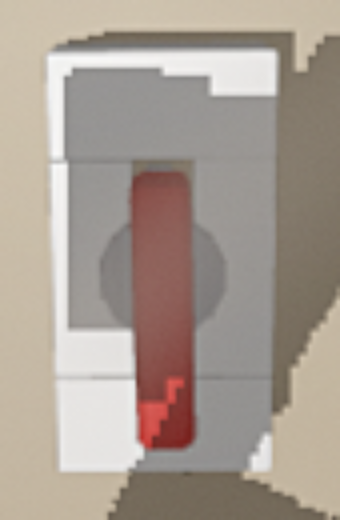

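The crop shows the shaded red bar between cols 323–339 and rows 152–222, sitting squarely over the rest.

```bash
python3 - <<'E'
from h import *
s=cam("wrist"); im=s["img"]; 
lab=im.astype(int); m=(lab[...,2]-lab[...,1])>30
m[:145]=0;m[230:]=0;m[:,:315]=0;m[:,345:]=0
ys,xs=np.where(m);P=bydepth(s,np.c_[xs,ys]);
T=P[abs(P[:,2]-.097)<.004];r=cv2.minAreaRect((T[:,:2]*1000).astype(np.float32));print(r,len(T),len(P))
T=T[:,:2]-T[:,:2].mean(0);u,sv,v=np.linalg.svd(T,full_matrices=False);print(np.degrees(np.arctan2(v[0,1],v[0,0])))
for r0 in(165,180,195,210):
    c=np.where(m[r0])[0]; print(r0,c.min(),c.max(),onplane(s,[[c.min()-.5,r0],[c.max()+.5,r0]],.097)[:,:2].round(4).tolist())
rel([.510,-.208,.066],0.0)
E
```

```text
((509.6221618652344, -209.67799377441406), (63.35078430175781, 13.41264533996582), 1.146429419517517) 946 996
-178.7035082686686
165 323 337 [[0.5334, -0.2024], [0.5333, -0.2159]]
180 324 337 [[0.5195, -0.2032], [0.5195, -0.216]]
195 324 337 [[0.5053, -0.2031], [0.5052, -0.2161]]
210 324 338 [[0.4907, -0.203], [0.4906, -0.2171]]
now 1.8 [ 0.50873133 -0.20643376  0.18027129] [-3.14039823e+00  2.93799345e-05 -1.84984921e-03] F [ 0.32 -0.33  0.94] M [ 0.011  0.011 -0.039] w 0.094 j6 1.08
turn [-0.0012  0.     -0.0018] shift cm [ 0.13  0.17 11.43]
```

Emit:
drive_tool(
  series=[
    [[0,0,-0.017,0.1,0.2,5,100],[0,0,-0.017,0.1,0.2,8,100],[0,0,-0.017,0.1,0.2,10,100],[0,0,-0.017,0.1,0.2,11.4,100],[0,0,-0.017,0.1,0.2,11.4,100],[0,0,-0.017,0.1,0.2,11.4,100],[0,0,-0.017,0.1,0.2,11.4,100]],
  ],
)

```text
time: 2.5
tool_pos: [0.5109, -0.209, 0.0682]
ee_rot: [3.141, -0.003, 0.015]
wrist_force: [0.7, -0.2, 0.8]
width: 0.0943
```

```bash
python3 - <<'E'
from h import *
rel([.510,-.208,.066],0.015)
s=cam("side"); cv2.imwrite("pics/s2.png",cv2.resize(s["img"][200:380,260:480],None,fx=3,fy=3)); cv2.imwrite("pics/w2.png",cam("wrist")["img"])
E
```

```text
now 2.5 [ 0.51090651 -0.20902276  0.06822913] [ 3.14108091e+00 -3.08006119e-03  1.50250510e-02] F [ 0.68 -0.21  0.77] M [0.025 0.01  0.008] w 0.0943 j6 1.06
turn [ 0.0005 -0.0031  0.    ] shift cm [-0.09 -0.1   0.22]
```

View pics/s2.png

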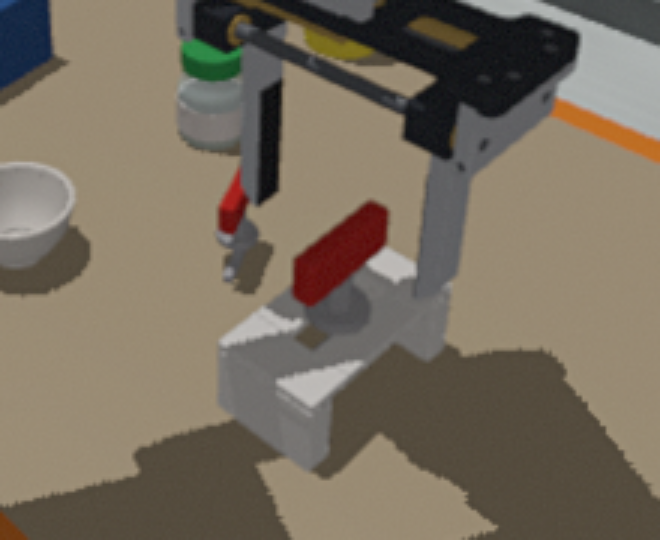

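View pics/w2.png

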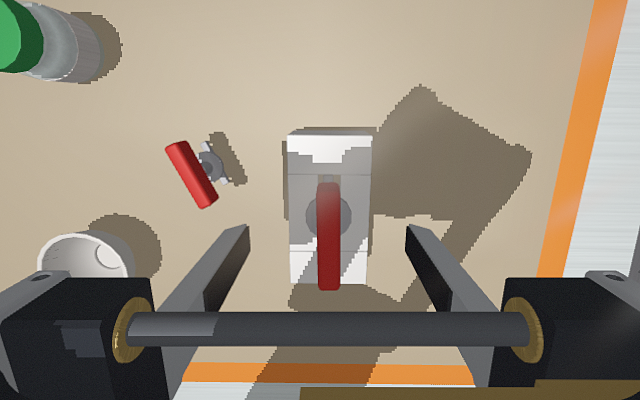

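The fingers straddle the bar, which sits at col 328 between the tips, with nothing else between them. I close, with a small trim.

Emit:
drive_tool(
  series=[
    [[0,0,0,-0.1,0,0.2,100],[0,0,0,-0.1,0,0.2,50],[0,0,0,-0.1,0,0.2,20],[0,0,0,-0.1,0,0.2,0],[0,0,0,-0.1,0,0.2,0],[0,0,0,-0.1,0,0.2,0],[0,0,0,-0.1,0,0.2,0],[0,0,0,-0.1,0,0.2,0],[0,0,0,-0.1,0,0.2,0],[0,0,0,-0.1,0,0.2,0]],
  ],
)

```text
time: 3.6
tool_pos: [0.5098, -0.2089, 0.066]
ee_rot: [3.141, -0.003, 0.015]
wrist_force: [0.5, 0.7, -0.6]
width: 0.0255
```

```bash
python3 - <<'E'
from h import *
rel([.510,-.209,.15],0.015)
s=cam("wrist"); im=s["img"];cv2.imwrite("pics/w3.png",im)
m=(im[...,2].astype(int)-im[...,1])>30
m[:145]=0;m[300:]=0;m[:,:300]=0;m[:,360:]=0
ys,xs=np.where(m);P=bydepth(s,np.c_[xs,ys]);T=P[abs(P[:,2]-.097)<.005];print(len(P),len(T),cv2.minAreaRect((T[:,:2]*1000).astype(np.float32)))
E
```

```text
now 3.6 [ 0.50978491 -0.20889852  0.06603836] [ 3.14120515e+00 -2.81646815e-03  1.51844135e-02] F [ 0.53  0.69 -0.56] M [0.054 0.004 0.007] w 0.0255 j6 1.06
turn [ 0.0004 -0.0028  0.0002] shift cm [ 0.04  0.01 -8.4 ]
2525 2335 ((509.9760437011719, -209.47183227539062), (63.601139068603516, 13.666170120239258), 1.3762565851211548)
```

View pics/w3.png

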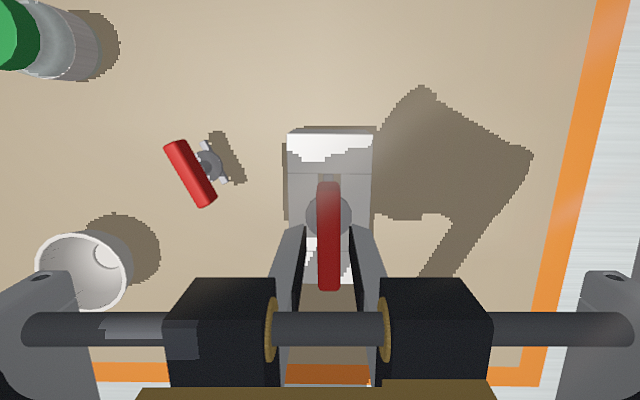

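Emit:
drive_tool(
  series=[
    [[0,0,0,0,0,0,0],[0,0,0,0,0,0,0],[0,0,0,0,0,0,0],[0,0,0,0,0,0,0],[0,0,0,0,0,0,0],[0,0,0,0,0,0,0]],
  ],
)

```text
time: 4.25
tool_pos: [0.5098, -0.209, 0.066]
ee_rot: [3.141, -0.003, 0.015]
wrist_force: [-0.4, -0.7, -0.1]
width: 0.0135
```

```bash
python3 - <<'E'
from h import *
rel([.510,-.209,.15],0.015)
E
```

```text
now 4.25 [ 0.5097743  -0.20897376  0.06602805] [ 3.14106213e+00 -2.80193281e-03  1.51390912e-02] F [-0.42 -0.66 -0.06] M [-0.085  0.016  0.029] w 0.0135 j6 1.06
turn [ 0.0005 -0.0028  0.0001] shift cm [ 0.05  0.01 -8.4 ]
```

Gripped: the width is 13.5 mm for a 14 mm bar. Lifting straight up.

Emit:
drive_tool(
  series=[
    [[0,0,0,0,0,-0.5,0],[0,0,0,0,0,-1.5,0],[0,0,0,0,0,-3,0],[0,0,0,0,0,-5,0],[0,0,0,0,0,-8,0],[0,0,0,0,0,-11,0],[0,0,0,0,0,-12,0],[0,0,0,0,0,-12,0],[0,0,0,0,0,-12,0],[0,0,0,0,0,-12,0]],
  ],
)

```text
time: 5.25
tool_pos: [0.5085, -0.2084, 0.1838]
ee_rot: [-3.14, 0.001, 0.015]
wrist_force: [0.8, -0.4, -1.5]
width: 0.0137
```

```bash
python3 - <<'E'
from h import *
rel([.501,.12,.2],0.132)
s=cam("side"); cv2.imwrite("pics/s4.png",s["img"]); cv2.imwrite("pics/w4.png",cam("wrist")["img"]);cv2.imwrite("pics/t4.png",cam("top")["img"])
E
```

```text
now 5.25 [ 0.50845042 -0.20836043  0.18377714] [-3.14016048e+00  7.29655525e-04  1.51559415e-02] F [ 0.85 -0.45 -1.47] M [ 0.032 -0.022 -0.008] w 0.0137 j6 1.06
turn [-0.0015  0.0006 -0.1168] shift cm [ -0.25 -32.85  -1.58]
```

View pics/s4.png

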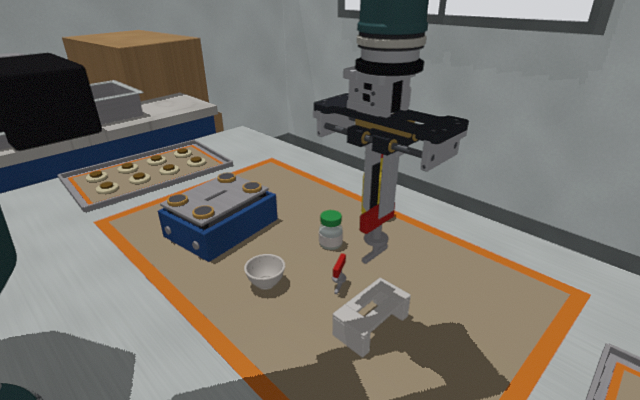

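View pics/w4.png

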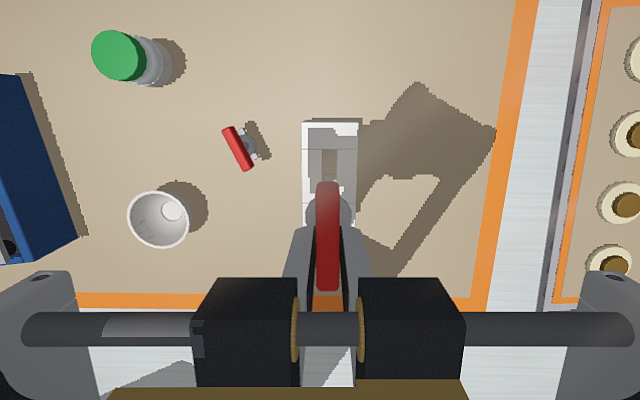

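View pics/t4.png

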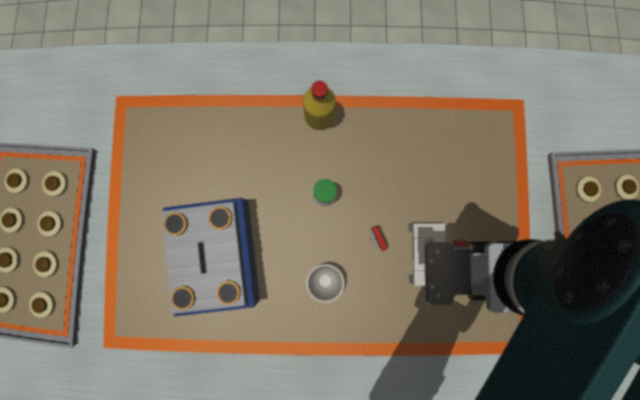

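The key is lifted cleanly and the rest's slot is empty in the wrist view at (331,165). Next I move to just short of the press, with the wrist camera over the slot.

```bash
python3 - <<'E'
from h import *
rel([.42,.197,.19],0.132)
E
```

```text
now 5.4 [ 0.5087445  -0.20853973  0.18431188] [-3.14059487e+00 -9.63023469e-05  1.51380337e-02] F [ 0.5   0.19 -2.51] M [-0.024  0.078  0.009] w 0.0137 j6 1.06
turn [-0.001  -0.0002 -0.1169] shift cm [ -8.26 -40.68  -0.53]
```

Emit:
drive_tool(
  series=[
    [[0,0,-0.02,-0.8,-4,-0.5,0],[0,0,-0.04,-1.6,-8,-0.5,0],[0,0,-0.06,-2.4,-12,-0.5,0],[0,0,-0.08,-3.2,-16,-0.5,0],[0,0,-0.1,-4,-20,-0.5,0],[0,0,-0.117,-4.8,-24,-0.5,0],[0,0,-0.117,-5.6,-28,-0.5,0],[0,0,-0.117,-6.5,-32,-0.5,0],[0,0,-0.117,-7.3,-36,-0.5,0],[0,0,-0.117,-8.3,-40,-0.5,0],[0,0,-0.117,-8.3,-40.7,-0.5,0],[0,0,-0.117,-8.3,-40.7,-0.5,0],[0,0,-0.117,-8.3,-40.7,-0.5,0],[0,0,-0.117,-8.3,-40.7,-0.5,0]],
  ],
)

```text
time: 6.8
tool_pos: [0.42, 0.1959, 0.1895]
ee_rot: [-3.141, 0.0, 0.13]
wrist_force: [-0.7, -1.0, -1.3]
width: 0.0139
```

```bash
python3 - <<'E'
from h import *
rel([.501,.2081,.18],0.132)
s=cam("wrist"); np.save("w5.npy",s,allow_pickle=True); cv2.imwrite("pics/w5.png",s["img"]); print(s["C"])
np.save("s5.npy",cam("side"),allow_pickle=True)
E
```

```text
now 6.8 [0.41995607 0.19588129 0.1894903 ] [-3.14131159e+00  1.74776272e-04  1.30096263e-01] F [-0.65 -0.98 -1.29] M [-0.02   0.001  0.019] w 0.0139 j6 1.75
turn [-0.0003  0.0002 -0.0019] shift cm [ 8.19 -0.16  0.95]
[0.49751776 0.20615736 0.39058696]
```

View pics/w5.png

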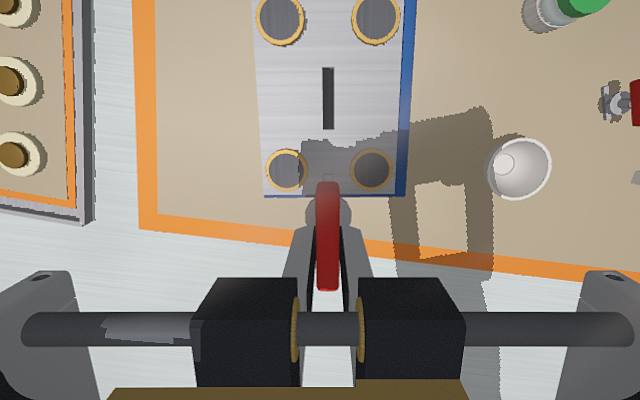

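The slot is clearly seen at cols 323–334, rows 67–129, with the four dies around it.

```bash
python3 - <<'E'
from h import *
s=np.load("w5.npy",allow_pickle=True).item(); im=s["img"]; g=cv2.cvtColor(im,cv2.COLOR_BGR2GRAY)
m=(g<105).astype(np.uint8); m[:60]=0;m[135:]=0;m[:,:315]=0;m[:,345:]=0
n,l,st,c=cv2.connectedComponentsWithStats(m); print(st[1:],c[1:])
i=1+np.argmax(st[1:,4]); ys,xs=np.where(l==i)
mm=(l==i)
# sub-pixel-ish edges
L=[];
for r in range(75,122,4):
    cc=np.where(mm[r])[0]; p=onplane(s,[[cc.min()-.5,r],[cc.max()+.5,r]],.08); L.append(p)
L=np.array(L)*1000
mid=L.mean(1); v=np.polyfit(mid[:,0],mid[:,1],1); print("width",np.linalg.norm(L[:,0]-L[:,1],axis=1).round(1),"yaw",np.degrees(np.arctan(v[0])))
rows=[ys.min()-.5,ys.max()+.5]; cm=[np.median(xs[ys<=ys.min()+3]),np.median(xs[ys>=ys.max()-3])]
E=onplane(s,[[cm[0],rows[0]],[cm[1],rows[1]]],.08)*1000; print("ends",E,"len",np.linalg.norm(E[0]-E[1]),"centre",E.mean(0), "yaw",np.degrees(np.arctan2(*(E[0]-E[1])[1::-1])))
print("plate z",bydepth(s,[[300,90],[350,60]])[:,2])
# dies: orange hue contours
hsv=cv2.cvtColor(im,cv2.COLOR_BGR2HSV)
d=((hsv[...,0]>10)&(hsv[...,0]<28)&(hsv[...,1]>110)).astype(np.uint8); d[:, :250]=0; d[:,405:]=0; d[195:]=0
n,l,st,c=cv2.connectedComponentsWithStats(d)
pts=[]
for i in range(1,n):
    if st[i,4]>60:
        cnt=np.argwhere(l==i)[:,::-1].astype(np.float32); (u,vv),rr=cv2.minEnclosingCircle(cnt); p=onplane(s,[[u,vv]],.088)[0]*1000;print(st[i],u,vv,rr,p); 
# key bar
k=(im[...,2].astype(int)-im[...,1])>30; k[:170]=0;k[300:]=0;k[:,:300]=0;k[:,355:]=0
ys,xs=np.where(k);P=bydepth(s,np.c_[xs,ys]);o=robot.get_obs()
zt=np.median(P[:,2]);T=P[abs(P[:,2]-zt)<.005];print("bar top z",zt,cv2.minAreaRect((T[:,:2]*1000).astype(np.float32)),o["tool_pos"])
w=T[:,:2]-T[:,:2].mean(0);v=np.linalg.svd(w,full_matrices=False)[2][0];print("bar yaw",np.degrees(np.arctan(v[1]/v[0])))
E
```

```text
[[322  68  12  61 672]] [[327.97470238  97.95684524]]
width [10.  10.1 10.1 10.1 10.2 10.2 10.2 10.3 10.3 10.3 10.4 10.4] yaw 7.446456988900856
ends [[528.51865866 209.32463747  80.        ]
 [474.6222787  202.28028636  80.        ]] len 54.35478502301884 centre [501.57046868 205.80246191  80.        ] yaw 7.446447602935874
plate z [0.08030029 0.07993325]
[256   0  48  46 489] 278.5 19.755813598632812 26.39218521118164 [559.8978491  255.92867528  88.        ]
[351   0  49  45 500] 376.0 19.13953399658203 26.274076461791992 [571.06988581 173.73102049  88.        ]
[265 149  43  42 345] 285.9982604980469 169.47377014160156 21.05374526977539 [431.60660802 237.41628709  88.        ]
[353 158  40  33 157] 372.0833435058594 170.9499969482422 20.71184730529785 [440.84581574 155.07516673  88.        ]
bar top z 0.22032580709137145 ((420.3271484375, 196.12359619140625), (63.42742919921875, 14.006841659545898), 7.8941450119018555) [0.41999488 0.19598793 0.18964488]
bar yaw 7.50521237870889
```

Two independent cues agree. The wrist camera gives (501.6, 205.8) mm. The top camera gives 208.1 in y, less its bias of about 3 mm seen at the rest, so about 205. I move over the slot and then lower to just above it.

```bash
python3 - <<'E'
from h import *
rel([.5013,.2057,.165],0.130)
E
```

```text
now 6.9 [0.41999488 0.19598793 0.18964488] [-3.14090149e+00 -7.13067581e-05  1.29870874e-01] F [ 0.61 -0.63 -1.25] M [-0.034 -0.041 -0.018] w 0.0135 j6 1.75
turn [-0.0007 -0.0001 -0.0001] shift cm [8.19 0.09 2.47]
```

Emit:
drive_tool(
  series=[
    [[0,0,0,3,0,0,0],[0,0,0,6,0.1,0,0],[0,0,0,8.2,0.1,1,0],[0,0,0,8.2,0.1,2.5,0],[0,0,0,8.2,0.1,2.5,0],[0,0,0,8.2,0.1,2.5,0],[0,0,0,8.2,0.1,2.5,0]],
  ],
)

```text
time: 7.6
tool_pos: [0.501, 0.2055, 0.1654]
ee_rot: [-3.141, -0.001, 0.13]
wrist_force: [-0.5, 0.4, -1.5]
width: 0.0137
```

```bash
python3 - <<'E'
from h import *
rel([.5015,.2057,.137],0.130)
E
```

```text
now 7.6 [0.50095919 0.20552083 0.16543825] [-3.14074022e+00 -9.92492290e-04  1.29953131e-01] F [-0.48  0.45 -1.47] M [ 0.018 -0.028  0.011] w 0.0137 j6 1.73
turn [-0.0009 -0.001  -0.    ] shift cm [ 0.05 -0.01  2.84]
```

Emit:
drive_tool(
  series=[
    [[0,0,0,0,0,1,0],[0,0,0,0,0,2,0],[0,0,0,0,0,2.9,0],[0,0,0,0,0,2.9,0],[0,0,0,0,0,2.9,0],[0,0,0,0,0,2.9,0]],
  ],
)

```text
time: 8.2
tool_pos: [0.5012, 0.2057, 0.1367]
ee_rot: [-3.141, -0.002, 0.13]
wrist_force: [0.8, -0.8, -2.0]
width: 0.0138
```

```bash
python3 - <<'E'
from h import *
rel([.5015,.2057,.127],0.130)
s=cam("side"); cv2.imwrite("pics/s6.png",cv2.resize(s["img"][130:270,130:310],None,fx=4,fy=4,interpolation=cv2.INTER_CUBIC))
s=cam("wrist"); cv2.imwrite("pics/w6.png",s["img"])
E
```

```text
now 8.2 [0.50121601 0.20566747 0.13673353] [-3.14057547e+00 -1.57674188e-03  1.29926984e-01] F [ 0.8  -0.78 -2.04] M [ 0.018 -0.027 -0.021] w 0.0138 j6 1.73
turn [-0.001  -0.0016 -0.0001] shift cm [0.03 0.   0.97]
```

View pics/s6.png

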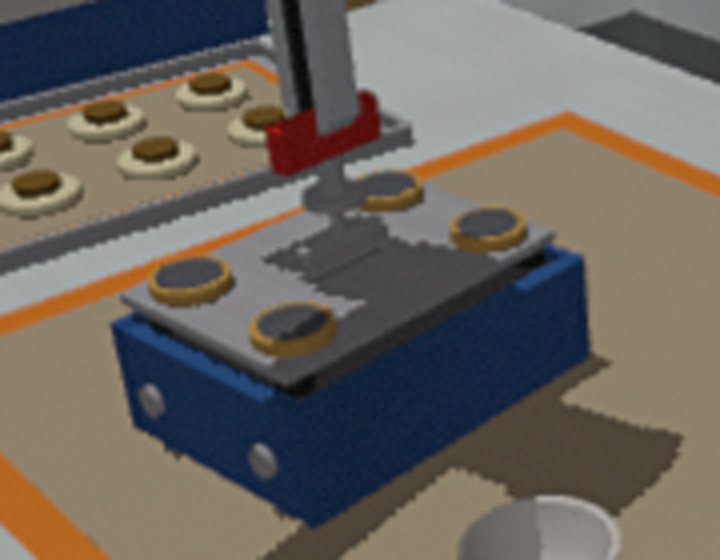

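View pics/w6.png

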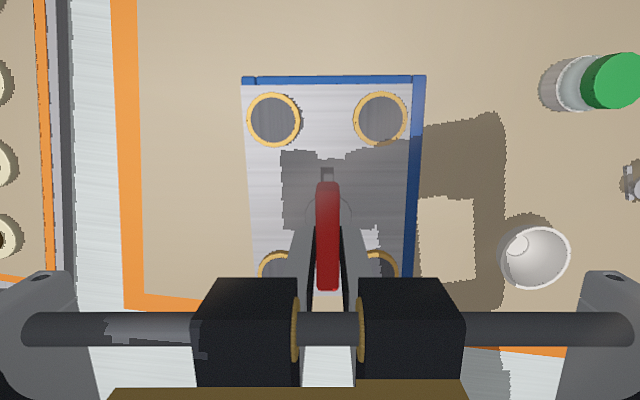

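```bash
python3 - <<'E'
import cv2
im=cv2.imread("pics/w6.png"); cv2.imwrite("pics/w6c.png",cv2.resize(im[150:215,290:365],None,fx=8,fy=8,interpolation=cv2.INTER_CUBIC))
E
```

```text
(no output)
```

View pics/w6c.png

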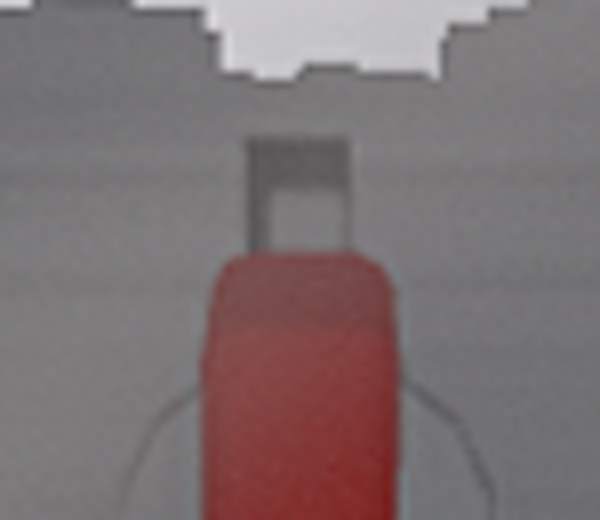

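The crop shows the slot end (cols 247–350) with the head tip in front of it (cols 270–346), so the head sits about 1 mm to the right. I check this against projected points.

```bash
python3 - <<'E'
from h import *
s=cam("wrist")
def crop(u,v): return np.array([290+u/8-.44,150+v/8-.44])
h=onplane(s,[crop(270,190),crop(346,190)],.1367-.047+.008)*1000   # head top surface
sl=onplane(s,[crop(247,137),crop(350,137)],.08)*1000
print(h,sl); y=.13
ex=np.array([np.cos(y),np.sin(y)]);ey=np.array([-np.sin(y),np.cos(y)])
o=robot.get_obs()["tool_pos"][:2]*1000
for n,p in(("head",h),("slot",sl)): print(n,((p[:,:2]-o)@ex).round(2),((p[:,:2]-o)@ey).round(2))
E
```

```text
[[527.34740817 212.14889576  97.7       ]
 [528.28562827 204.9252228   97.7       ]] [[528.7690859  214.91426799  80.        ]
 [530.12645596 204.46327909  80.        ]]
head [26.64 26.64] [ 3.05 -4.23]
slot [28.41 28.4 ] [ 5.61 -4.93]
```

The head must go about 0.9 mm toward +press y (tool −y); along x it is centred. I shift and lower slowly.

Emit:
drive_tool(
  series=[
    [[0,0.002,0,0,-0.09,0,0],[0,0.002,0,0,-0.09,0.2,0],[0,0.002,0,0,-0.09,0.4,0],[0,0.002,0,0,-0.09,0.6,0],[0,0.002,0,0,-0.09,0.8,0],[0,0.002,0,0,-0.09,0.9,0],[0,0.002,0,0,-0.09,1.0,0],[0,0.002,0,0,-0.09,1.1,0],[0,0.002,0,0,-0.09,1.2,0],[0,0.002,0,0,-0.09,1.2,0]],
  ],
)

```text
time: 9.35
tool_pos: [0.5012, 0.2066, 0.1248]
ee_rot: [-3.141, -0.004, 0.13]
wrist_force: [-0.0, -0.0, -2.2]
width: 0.0136
```

```bash
python3 - <<'E'
from h import *
rel([.5011,.2066,.110],0.130)
s=cam("wrist"); cv2.imwrite("pics/w7.png",cv2.resize(s["img"][150:215,290:365],None,fx=8,fy=8,interpolation=cv2.INTER_CUBIC))
E
```

```text
now 9.35 [0.50115041 0.2065701  0.12480424] [-3.14056892 -0.00371612  0.12993492] F [-0.04 -0.01 -2.24] M [ 0.019 -0.059  0.01 ] w 0.0136 j6 1.73
turn [-0.001  -0.0037 -0.0001] shift cm [-0.01 -0.    1.48]
```

View pics/w7.png

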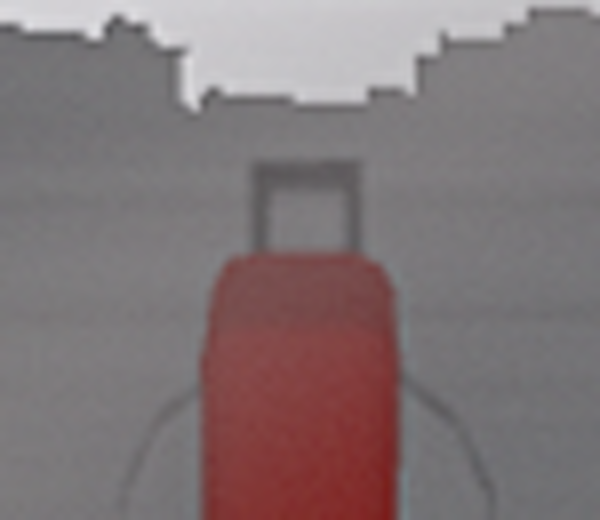

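The head is centred in the slot, with equal dark margins either side, and is already entering without force. Continuing down.

Emit:
drive_tool(
  series=[
    [[0,-0.004,0,0,0,0.2,0],[0,-0.004,0,0,0,0.4,0],[0,-0.004,0,0,0,0.6,0],[0,-0.004,0,0,0,0.8,0],[0,-0.004,0,0,0,1.0,0],[0,-0.004,0,0,0,1.2,0],[0,-0.004,0,0,0,1.4,0],[0,-0.004,0,0,0,1.4,0]],
  ],
)

```text
time: 10.2
tool_pos: [0.501, 0.2065, 0.1105]
ee_rot: [-3.141, 0.001, 0.13]
wrist_force: [0.0, 0.3, -2.2]
width: 0.0138
```

```bash
python3 - <<'E'
from h import *
rel([.5011,.2066,.101],0.130)
E
```

```text
now 10.2 [0.50101197 0.20650265 0.11046437] [-3.14069314e+00  8.58129522e-04  1.29900447e-01] F [ 0.    0.27 -2.16] M [-0.013 -0.01  -0.016] w 0.0138 j6 1.73
turn [-0.0009  0.0009 -0.0001] shift cm [ 0.01 -0.01  0.95]
```

Emit:
drive_tool(
  series=[
    [[0,0.001,0,0,0,0.2,0],[0,0.001,0,0,0,0.4,0],[0,0.001,0,0,0,0.6,0],[0,0.001,0,0,0,0.8,0],[0,0.001,0,0,0,0.9,0],[0,0.001,0,0,0,1.0,0],[0,0.001,0,0,0,1.1,0],[0,0.001,0,0,0,1.2,0],[0,0.001,0,0,0,1.3,0],[0,0.001,0,0,0,1.3,0],[0,0.001,0,0,0,1.3,0]],
  ],
)

```text
time: 11.3
tool_pos: [0.5011, 0.2065, 0.0978]
ee_rot: [-3.141, -0.001, 0.13]
wrist_force: [-1.8, -1.3, 3.9]
width: 0.0137
```

```bash
python3 - <<'E'
from h import *
rel([.501,.2065,.091],0.130)
s=cam("side"); cv2.imwrite("pics/s8.png",cv2.resize(s["img"][130:270,130:310],None,fx=4,fy=4,interpolation=cv2.INTER_CUBIC))
E
```

```text
now 11.3 [0.50111253 0.20648339 0.09778144] [-3.14080736e+00 -5.86578984e-04  1.29985596e-01] F [-1.76 -1.25  3.88] M [-0.16   0.314  0.038] w 0.0137 j6 1.73
turn [-0.0008 -0.0006 -0.    ] shift cm [-0.01 -0.    0.68]
```

View pics/s8.png

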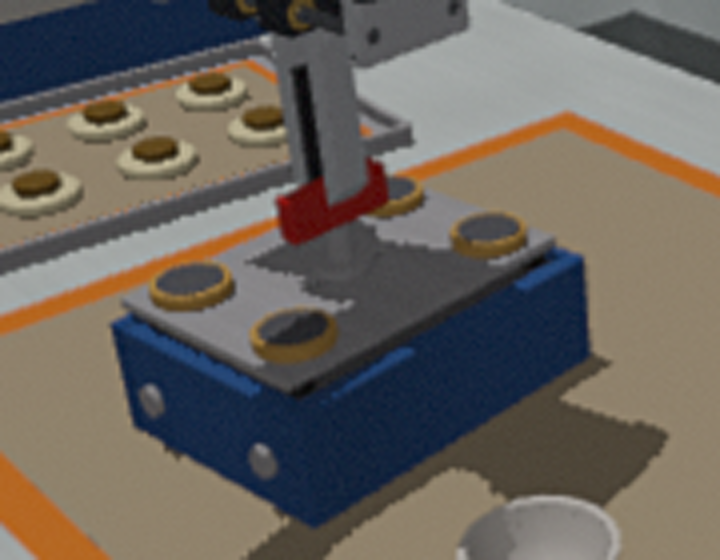

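Disc on the plate, pressed about 3–4 mm (3.9 N plus the key's weight). Pressing on to about 10 mm.

Emit:
drive_tool(
  series=[
    [[0,0,0,0,0,0.1,0],[0,0,0,0,0,0.2,0],[0,0,0,0,0,0.3,0],[0,0,0,0,0,0.4,0],[0,0,0,0,0,0.5,0],[0,0,0,0,0,0.6,0],[0,0,0,0,0,0.6,0],[0,0,0,0,0,0.6,0],[0,0,0,0,0,0.6,0]],
  ],
)

```text
time: 12.25
tool_pos: [0.5013, 0.2065, 0.0928]
ee_rot: [-3.141, -0.001, 0.13]
wrist_force: [-4.7, -1.2, 7.2]
width: 0.0134
```

```bash
python3 - <<'E'
from h import *
for _ in range(4): rel([.501,.2065,.091],0.130); s=cam("wrist")
for p in [[290,160],[360,160],[290,145]]: print(bydepth(s,[p])[0].round(4))
cv2.imwrite("pics/w9.png",s["img"])
E
```

```text
now 12.25 [0.50128238 0.20646316 0.09280052] [-3.14082770e+00 -1.36046725e-03  1.29916814e-01] F [-4.68 -1.23  7.18] M [-0.288  0.675  0.019] w 0.0134 j6 1.73
turn [-0.0008 -0.0014 -0.0001] shift cm [-0.03 -0.01  0.18]
now 12.3 [0.50129654 0.20647031 0.09281021] [-3.14078074e+00 -1.39755969e-03  1.29908799e-01] F [-2.16 -2.11  7.35] M [-0.288  0.735  0.058] w 0.014 j6 1.73
turn [-0.0008 -0.0014 -0.0001] shift cm [-0.03 -0.01  0.18]
now 12.35 [0.50129982 0.20647389 0.09282582] [-3.14080299e+00 -1.45023543e-03  1.29925635e-01] F [-2.12 -1.59  6.46] M [-0.313  0.675 -0.03 ] w 0.014 j6 1.73
turn [-0.0008 -0.0015 -0.0001] shift cm [-0.03 -0.01  0.18]
now 12.4 [0.5012784  0.20647689 0.09279342] [-3.14080816e+00 -1.36605243e-03  1.29911832e-01] F [-2.9  -2.29  7.91] M [-0.313  0.601  0.042] w 0.0136 j6 1.73
turn [-0.0008 -0.0014 -0.0001] shift cm [-0.03 -0.01  0.18]
[0.5376 0.2375 0.072 ]
[0.5438 0.1888 0.0713]
[0.548  0.2386 0.0715]
```

View pics/w9.png

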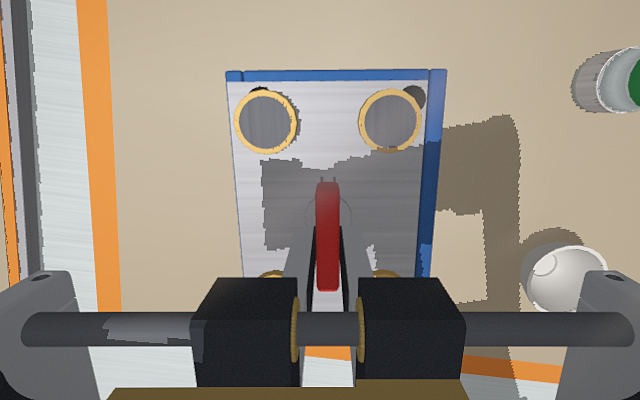

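Emit:
drive_tool(
  series=[
    [[0,-0.001,0,-0.05,0,0.15,0],[0,-0.001,0,-0.05,0,0.22,0],[0,-0.001,0,-0.05,0,0.29,0],[0,-0.001,0,-0.05,0,0.29,0],[0,-0.001,0,-0.05,0,0.29,0]],
  ],
)

```text
time: 12.95
tool_pos: [0.5013, 0.2064, 0.0914]
ee_rot: [-3.141, -0.002, 0.13]
wrist_force: [-3.7, -1.6, 8.0]
width: 0.0135
```

```bash
python3 - <<'E'
from h import *
for _ in range(4): rel([.501,.2065,.091],1.7); s=cam("wrist")
for p in [[290,160],[360,160],[290,145]]: print(bydepth(s,[p])[0].round(4))
print(robot.get_obs()["joint_positions"])
E
```

```text
now 12.95 [0.50126499 0.20642722 0.09142894] [-3.14077691e+00 -2.05393661e-03  1.29889289e-01] F [-3.73 -1.6   8.04] M [-0.313  0.678 -0.01 ] w 0.0135 j6 1.73
turn [ 1.0000e-03 -2.3000e-03 -1.5701e+00] shift cm [-0.03 -0.01  0.04]
now 13.0 [0.50126716 0.20646568 0.0914599 ] [-3.14071822e+00 -2.09182840e-03  1.29937887e-01] F [-3.2  -1.59  7.84] M [-0.337  0.695  0.017] w 0.0137 j6 1.73
turn [ 1.0000e-03 -2.3000e-03 -1.5701e+00] shift cm [-0.03 -0.01  0.05]
now 13.05 [0.50127687 0.20644139 0.09146275] [-3.14072332e+00 -2.10843322e-03  1.29889879e-01] F [-3.6  -1.19  8.34] M [-0.323  0.732  0.061] w 0.0135 j6 1.73
turn [ 1.0000e-03 -2.3000e-03 -1.5701e+00] shift cm [-0.03 -0.01  0.05]
now 13.1 [0.50125372 0.20644144 0.09144265] [-3.14078548e+00 -2.05567254e-03  1.29938480e-01] F [-3.04 -1.57  8.21] M [-0.289  0.677 -0.01 ] w 0.0138 j6 1.73
turn [ 1.0000e-03 -2.2000e-03 -1.5701e+00] shift cm [-0.02 -0.01  0.04]
[0.5377 0.2374 0.0712]
[0.5439 0.1889 0.0705]
[0.5479 0.2386 0.0696]
[2.85685920e-01 1.04218147e-01 1.53595771e+00 5.17504695e-04
 1.49928223e+00 1.72655303e+00]
```

Pressed about 9.6 mm at about 10 N. I start the turn while holding the press.

Emit:
drive_tool(
  series=[
    [[0,0,0,0,0,0.18,0],[0,0,-0.05,0,0,0.18,0],[0,0,-0.12,0,0,0.18,0],[0,0,-0.2,0,0,0.18,0],[0,0,-0.28,0,0,0.18,0],[0,0,-0.36,0,0,0.18,0],[0,0,-0.44,0,0,0.18,0],[0,0,-0.5,0,0,0.18,0],[0,0,-0.5,0,0,0.18,0]],
  ],
)

```text
time: 14.05
tool_pos: [0.504, 0.208, 0.0921]
ee_rot: [3.14, -0.01, 0.631]
wrist_force: [1.1, 1.1, 7.4]
width: 0.0138
```

```bash
python3 - <<'E'
from h import *
rel([.5012,.2065,.091],1.7008); s=cam("wrist");cv2.imwrite("pics/w10.png",s["img"])
rel([.5012,.2065,.091],1.7008)
E
```

```text
now 14.05 [0.50400041 0.20801172 0.09213931] [ 3.1401407  -0.01022455  0.63087396] F [1.12 1.15 7.38] M [ 0.322 -0.13  -0.018] w 0.0138 j6 1.23
turn [ 0.0068 -0.0085 -1.0699] shift cm [-0.32 -0.04  0.11]
now 14.1 [0.5040345  0.20801294 0.09214933] [ 3.14012805 -0.01027723  0.63014295] F [0.63 1.26 7.88] M [ 0.317 -0.053 -0.042] w 0.0134 j6 1.23
turn [ 0.0068 -0.0085 -1.0707] shift cm [-0.32 -0.04  0.11]
```

View pics/w10.png

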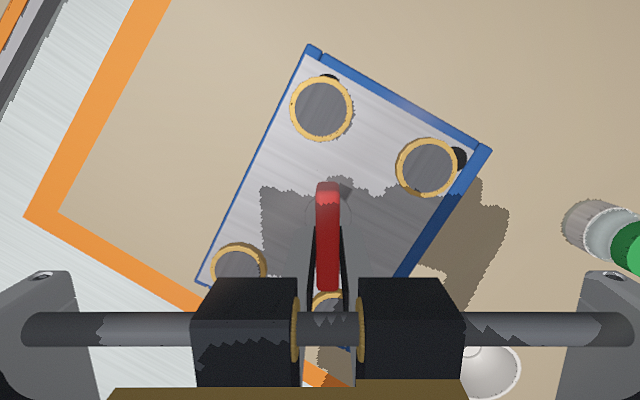

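```bash
python3 - <<'E'
from h import *
for y in (.631,.9,1.15,1.45,1.7008): rel([.5012,.2065,.091],y)
E
```

```text
now 14.1 [0.5040345  0.20801294 0.09214933] [ 3.14012805 -0.01027723  0.63014295] F [0.63 1.26 7.88] M [ 0.317 -0.053 -0.042] w 0.0134 j6 1.23
turn [ 0.0015 -0.0103 -0.0009] shift cm [-0.32 -0.04  0.11]
now 14.1 [0.5040345  0.20801294 0.09214933] [ 3.14012805 -0.01027723  0.63014295] F [0.63 1.26 7.88] M [ 0.317 -0.053 -0.042] w 0.0134 j6 1.23
turn [ 0.0028 -0.01   -0.2699] shift cm [-0.32 -0.04  0.11]
now 14.1 [0.5040345  0.20801294 0.09214933] [ 3.14012805 -0.01027723  0.63014295] F [0.63 1.26 7.88] M [ 0.317 -0.053 -0.042] w 0.0134 j6 1.23
turn [ 0.0041 -0.0097 -0.5199] shift cm [-0.32 -0.04  0.11]
now 14.1 [0.5040345  0.20801294 0.09214933] [ 3.14012805 -0.01027723  0.63014295] F [0.63 1.26 7.88] M [ 0.317 -0.053 -0.042] w 0.0134 j6 1.23
turn [ 0.0056 -0.0091 -0.8199] shift cm [-0.32 -0.04  0.11]
now 14.1 [0.5040345  0.20801294 0.09214933] [ 3.14012805 -0.01027723  0.63014295] F [0.63 1.26 7.88] M [ 0.317 -0.053 -0.042] w 0.0134 j6 1.23
turn [ 0.0068 -0.0085 -1.0707] shift cm [-0.32 -0.04  0.11]
```

Emit:
drive_tool(
  series=[
    [[0.001,-0.005,0,-0.15,0,0.15,0],[0.001,-0.01,0,-0.3,-0.04,0.22,0],[0.001,-0.01,0,-0.32,-0.04,0.22,0],[0.001,-0.01,0,-0.32,-0.04,0.22,0]],
  ],
)

```text
time: 14.5
tool_pos: [0.504, 0.208, 0.0924]
ee_rot: [3.14, -0.008, 0.63]
wrist_force: [0.7, 1.0, 6.9]
width: 0.0134
```

```bash
python3 - <<'E'
from h import *
for y in (.631,1.1,): rel([.5012,.2065,.091],y)
E
```

```text
now 14.5 [0.50401975 0.20799883 0.09237842] [ 3.13977595 -0.00835194  0.63019869] F [0.67 0.96 6.94] M [ 0.261 -0.137  0.046] w 0.0134 j6 1.23
turn [ 0.0018 -0.0084 -0.0008] shift cm [-0.32 -0.05  0.14]
now 14.5 [0.50401975 0.20799883 0.09237842] [ 3.13977595 -0.00835194  0.63019869] F [0.67 0.96 6.94] M [ 0.261 -0.137  0.046] w 0.0134 j6 1.23
turn [ 0.0037 -0.0078 -0.4698] shift cm [-0.32 -0.05  0.14]
```

The arm did not follow the 3 mm correction, so I look before turning further.

```bash
python3 - <<'E'
from h import *
o=robot.get_obs(); print(o["joint_positions"].round(4),o["joint_torque"].round(2),o["qvel"].round(4))
s=cam("side"); cv2.imwrite("pics/s11.png",cv2.resize(s["img"][40:270,130:370],None,fx=3,fy=2.6,interpolation=cv2.INTER_CUBIC))
s=cam("wrist"); im=s["img"]; cv2.imwrite("pics/w11.png",cv2.resize(im[150:300,270:390],None,fx=4,fy=4,interpolation=cv2.INTER_CUBIC))
k=(im[...,2].astype(int)-im[...,1])>30; k[:170]=0;k[300:]=0;k[:,:300]=0;k[:,355:]=0
ys,xs=np.where(k);P=bydepth(s,np.c_[xs,ys])
zt=np.median(P[:,2]);T=P[abs(P[:,2]-zt)<.005];print("bar top z",zt,cv2.minAreaRect((T[:,:2]*1000).astype(np.float32)))
w=T[:,:2]-T[:,:2].mean(0);v=np.linalg.svd(w,full_matrices=False)[2][0];print("bar yaw",np.arctan(v[1]/v[0]))
for p in [[275,170],[300,150],[380,200],[250,200]]: print(bydepth(s,[p])[0].round(4))
E
```

```text
[2.8660e-01 1.0540e-01 1.5328e+00 1.1000e-03 1.4950e+00 1.2272e+00] [-3.500e-01 -2.980e+01 -2.509e+01 -3.500e-01  3.100e-01 -2.000e-02] [-0.0016  0.0002 -0.0008  0.0009 -0.0004  0.0002]
bar top z 0.12322175677353063 ((503.86151123046875, 208.31333923339844), (63.78232192993164, 13.983626365661621), 36.656681060791016)
bar yaw 0.630127052124936
[0.509  0.2574 0.072 ]
[0.5307 0.2512 0.0706]
[0.5354 0.1841 0.0729]
[0.4798 0.2598 0.0716]
```

View pics/s11.png

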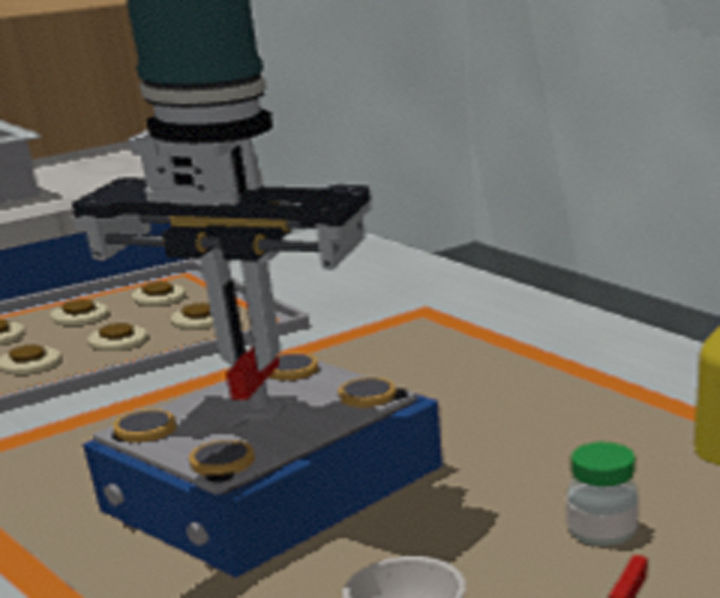

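View pics/w11.png

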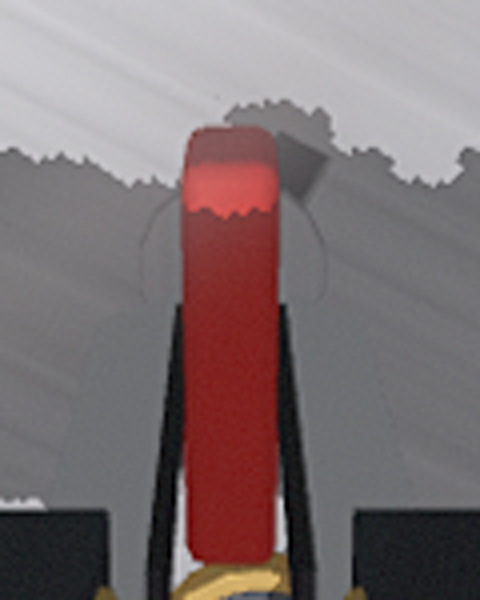

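The bar turned with the tool without slipping (yaw 0.630), but depth fell to about 8.6 mm. The commanded targets are lagging by 2–3 mm. I command somewhat further, in small ramps.

Emit:
drive_tool(
  series=[
    [[0,-0.008,0,-0.35,-0.05,0.25,0],[0,-0.008,0,-0.4,-0.05,0.3,0],[0,-0.008,0,-0.45,-0.05,0.35,0],[0,-0.008,0,-0.5,-0.05,0.38,0],[0,-0.008,0,-0.5,-0.05,0.38,0]],
  ],
)

```text
time: 15.1
tool_pos: [0.5037, 0.2078, 0.0918]
ee_rot: [3.138, -0.012, 0.63]
wrist_force: [2.5, 2.5, 8.2]
width: 0.0137
```

```bash
python3 - <<'E'
from h import *
for y in (.631,1.1,): rel([.5012,.2065,.091],y)
print(robot.get_obs()["joint_positions"].round(4))
E
```

```text
now 15.1 [0.50365395 0.20780781 0.09178113] [ 3.13813672 -0.01191901  0.63037393] F [2.52 2.48 8.22] M [ 0.616 -0.447 -0.026] w 0.0137 j6 1.23
turn [ 0.0035 -0.0119 -0.0006] shift cm [-0.28 -0.04  0.07]
now 15.1 [0.50365395 0.20780781 0.09178113] [ 3.13813672 -0.01191901  0.63037393] F [2.52 2.48 8.22] M [ 0.616 -0.447 -0.026] w 0.0137 j6 1.23
turn [ 0.0062 -0.0109 -0.4696] shift cm [-0.28 -0.04  0.07]
[2.8670e-01 1.0170e-01 1.5381e+00 8.0000e-04 1.4895e+00 1.2271e+00]
```

Lateral force is only 2–3 N, consistent with disc friction on the plate. I turn a little more and watch whether it recentres.

Emit:
drive_tool(
  series=[
    [[0,-0.01,-0.04,-0.35,-0.05,0.3,0],[0.002,-0.01,-0.09,-0.35,-0.05,0.3,0],[0.003,-0.01,-0.14,-0.35,-0.05,0.3,0],[0.003,-0.01,-0.2,-0.35,-0.05,0.3,0],[0.003,-0.01,-0.2,-0.35,-0.05,0.3,0]],
  ],
)

```text
time: 15.6
tool_pos: [0.5041, 0.2079, 0.0917]
ee_rot: [3.136, -0.011, 0.831]
wrist_force: [2.5, 0.3, 8.1]
width: 0.0135
```

```bash
python3 - <<'E'
from h import *
for y in (.83,1.3): rel([.5012,.2065,.091],y)
print(robot.get_obs()["joint_positions"].round(4))
E
```

```text
now 15.6 [0.50408077 0.20794287 0.09170371] [ 3.13600738 -0.01063881  0.83130745] F [2.52 0.3  8.12] M [ 0.322 -0.361 -0.128] w 0.0135 j6 1.03
turn [ 0.0056 -0.0106  0.0013] shift cm [-0.3  -0.12  0.07]
now 15.6 [0.50408077 0.20794287 0.09170371] [ 3.13600738 -0.01063881  0.83130745] F [2.52 0.3  8.12] M [ 0.322 -0.361 -0.128] w 0.0135 j6 1.03
turn [ 0.008  -0.0091 -0.4687] shift cm [-0.3  -0.12  0.07]
[2.8680e-01 1.0300e-01 1.5368e+00 7.0000e-04 1.4898e+00 1.0262e+00]
```

The turn proceeds with almost no torque (Mz about −0.13 N m), and depth is about 9.3 mm. Continuing.

Emit:
drive_tool(
  series=[
    [[0.006,-0.01,-0.08,-0.3,-0.1,0.3,0],[0.006,-0.01,-0.16,-0.3,-0.1,0.3,0],[0.007,-0.01,-0.24,-0.3,-0.1,0.3,0],[0.007,-0.01,-0.32,-0.3,-0.1,0.3,0],[0.008,-0.009,-0.4,-0.3,-0.1,0.3,0],[0.008,-0.009,-0.48,-0.3,-0.1,0.3,0],[0.008,-0.009,-0.48,-0.3,-0.1,0.3,0]],
  ],
)

```text
time: 16.3
tool_pos: [0.5049, 0.208, 0.0917]
ee_rot: [3.134, -0.006, 1.313]
wrist_force: [2.0, 0.4, 8.4]
width: 0.0133
```

```bash
python3 - <<'E'
from h import *
for y in (1.3,1.7): rel([.5012,.2065,.091],y)
print(robot.get_obs()["joint_positions"].round(4))
s=cam("wrist"); im=s["img"]; cv2.imwrite("pics/w12.png",im)
k=(im[...,2].astype(int)-im[...,1])>30; k[:170]=0;k[300:]=0;k[:,:300]=0;k[:,355:]=0
ys,xs=np.where(k);P=bydepth(s,np.c_[xs,ys])
zt=np.median(P[:,2]);T=P[abs(P[:,2]-zt)<.005];print("bar top z",zt,cv2.minAreaRect((T[:,:2]*1000).astype(np.float32)))
w=T[:,:2]-T[:,:2].mean(0);v=np.linalg.svd(w,full_matrices=False)[2][0];print("bar yaw",np.arctan(v[1]/v[0]))
E
```

```text
now 16.3 [0.50488768 0.20797805 0.09166689] [ 3.13363773 -0.00610089  1.31257908] F [1.95 0.39 8.42] M [ 0.228 -0.353 -0.056] w 0.0133 j6 0.54
turn [ 0.0079 -0.0062  0.0126] shift cm [-0.24 -0.32  0.06]
now 16.3 [0.50488768 0.20797805 0.09166689] [ 3.13363773 -0.00610089  1.31257908] F [1.95 0.39 8.42] M [ 0.228 -0.353 -0.056] w 0.0133 j6 0.54
turn [ 0.009  -0.0045 -0.3874] shift cm [-0.24 -0.32  0.06]
[2.8620e-01 1.0630e-01 1.5332e+00 1.1000e-03 1.4921e+00 5.4430e-01]
bar top z 0.12245307925252746 ((504.3777160644531, 208.45587158203125), (63.407466888427734, 14.011077880859375), 75.66410064697266)
bar yaw 1.3091959839516456
```

View pics/w12.png

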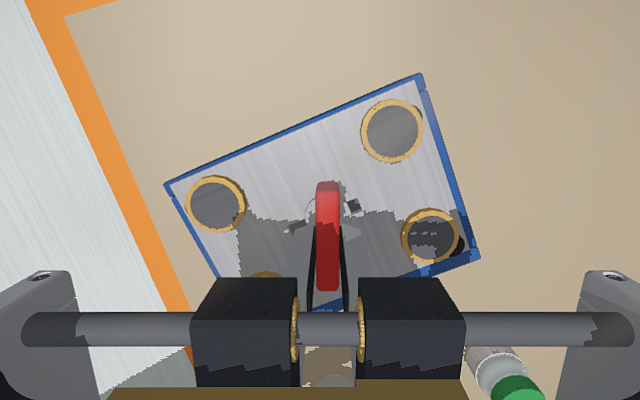

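```bash
python3 - <<'E'
import cv2
im=cv2.imread("pics/w12.png"); cv2.imwrite("pics/w12c.png",cv2.resize(im[175:255,270:380],None,fx=7,fy=7,interpolation=cv2.INTER_CUBIC))
E
```

```text
(no output)
```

View pics/w12c.png

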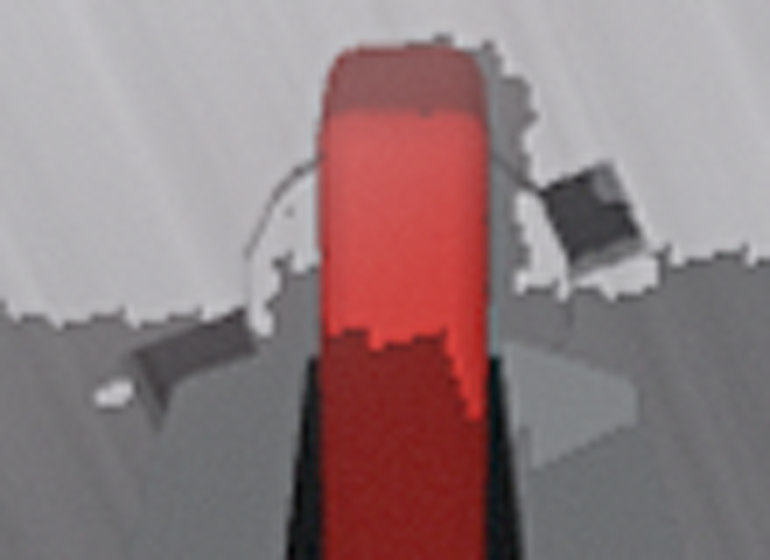

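```bash
python3 - <<'E'
from h import *
s=cam("wrist")
c=lambda u,v:[270+u/7-.43,175+v/7-.43]
p=onplane(s,[c(133,355),c(608,163),c(642,245)],.0707)*1000; print(p)
y=.13;ex=np.array([np.cos(y),np.sin(y)]);ey=np.array([-np.sin(y),np.cos(y)])
o=robot.get_obs()["tool_pos"][:2]*1000
print(((p[:,:2]-o)@ex).round(1),((p[:,:2]-o)@ey).round(1))
E
```

```text
[[474.83867412 207.25296689  70.7       ]
 [528.3391709  214.79118285  70.7       ]
 [529.68566385 205.19619043  70.7       ]]
[-29.9  24.2  24.3] [ 3.2  3.7 -6. ]
```

Slot-end rays agree with the TCP reading. The key has walked +2.8 mm along the slot and about 1.2 mm toward +y, i.e. the shaft is rolling along the slot wall. I finish the turn with a stronger pull back to centre.

Emit:
drive_tool(
  series=[
    [[0.006,-0.004,0,-0.4,-0.4,0.3,0],[0.008,-0.004,-0.06,-0.45,-0.5,0.3,0],[0.008,-0.004,-0.12,-0.45,-0.5,0.3,0],[0.009,-0.004,-0.18,-0.45,-0.5,0.3,0],[0.009,-0.004,-0.24,-0.45,-0.5,0.3,0],[0.009,-0.004,-0.3,-0.45,-0.5,0.3,0],[0.009,-0.004,-0.36,-0.45,-0.5,0.3,0],[0.009,-0.004,-0.39,-0.45,-0.5,0.3,0],[0.009,-0.004,-0.39,-0.45,-0.5,0.3,0]],
  ],
)

```text
time: 17.3
tool_pos: [0.5015, 0.2071, 0.0913]
ee_rot: [3.134, -0.004, 1.702]
wrist_force: [0.5, 2.0, 8.5]
width: 0.0136
```

```bash
python3 - <<'E'
from h import *
for y in (1.7,): rel([.5015,.2065,.091],y)
print(robot.get_obs()["joint_positions"].round(4))
s=cam("wrist"); im=s["img"]; cv2.imwrite("pics/w13.png",cv2.resize(im[165:265,260:400],None,fx=5.5,fy=5.5,interpolation=cv2.INTER_CUBIC))
k=(im[...,2].astype(int)-im[...,1])>30; k[:170]=0;k[300:]=0;k[:,:300]=0;k[:,355:]=0
ys,xs=np.where(k);P=bydepth(s,np.c_[xs,ys])
zt=np.median(P[:,2]);T=P[abs(P[:,2]-zt)<.005];print("bar top z",zt,cv2.minAreaRect((T[:,:2]*1000).astype(np.float32)))
w=T[:,:2]-T[:,:2].mean(0);v=np.linalg.svd(w,full_matrices=False)[2][0];print("bar yaw",np.arctan2(v[1],v[0]))
E
```

```text
now 17.3 [0.50147333 0.2071389  0.09133288] [ 3.13389884 -0.00443968  1.70217286] F [0.47 2.02 8.49] M [ 0.485 -0.068 -0.09 ] w 0.0136 j6 0.15
turn [ 0.0077 -0.0044  0.0022] shift cm [-0.06 -0.01  0.03]
[0.285  0.1001 1.5407 0.0032 1.4925 0.1534]
bar top z 0.1221149601996062 ((500.81121826171875, 207.7485809326172), (14.023418426513672, 63.251556396484375), 7.946949005126953)
bar yaw -1.4449084459688994
```

View pics/w13.png

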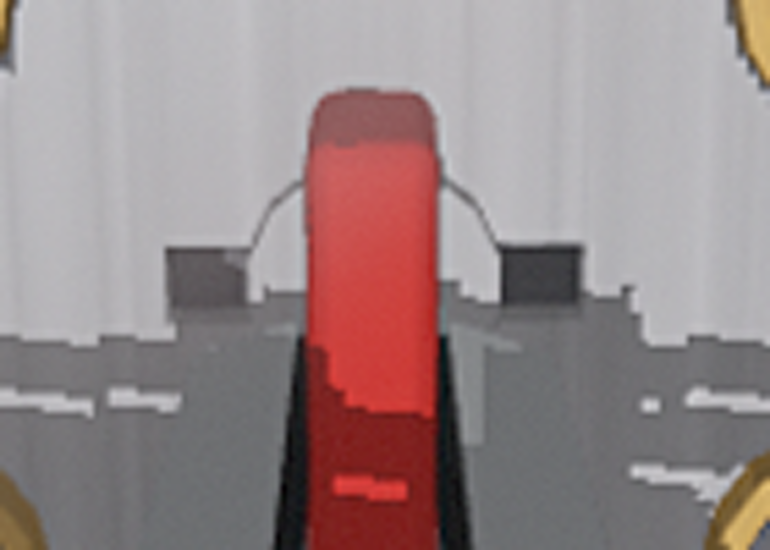

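Quarter turn done: yaw is 1.702 against the slot's 1.700, the slot stubs are symmetric about the bar, and the key is centred in x. Now I ease up slowly.

Emit:
drive_tool(
  series=[
    [[0.006,-0.004,0,-0.18,-0.27,0.25,0],[0.006,-0.004,0,-0.17,-0.24,0.15,0],[0.006,-0.004,0,-0.15,-0.2,0.05,0],[0.006,-0.004,0,-0.13,-0.16,-0.05,0],[0.006,-0.004,0,-0.11,-0.12,-0.15,0],[0.006,-0.004,0,-0.1,-0.1,-0.22,0],[0.006,-0.004,0,-0.08,-0.06,-0.3,0],[0.006,-0.004,0,-0.08,-0.04,-0.36,0],[0.006,-0.004,0,-0.08,-0.04,-0.36,0]],
  ],
)

```text
time: 18.25
tool_pos: [0.5016, 0.2071, 0.0954]
ee_rot: [3.139, -0.002, 1.702]
wrist_force: [-0.7, 2.4, 4.6]
width: 0.0135
```

```bash
python3 - <<'E'
from h import *
for _ in range(3): rel([.5013,.2063,.097],1.7); s=cam("wrist")
for p in [[270,170],[380,170]]: print(bydepth(s,[p])[0].round(4))
im=s["img"];cv2.imwrite("pics/w14.png",cv2.resize(im[165:265,260:400],None,fx=5.5,fy=5.5,interpolation=cv2.INTER_CUBIC))
E
```

```text
now 18.25 [0.50158598 0.20711366 0.0953501 ] [ 3.13851908e+00 -2.02035684e-03  1.70199132e+00] F [-0.67  2.44  4.64] M [ 0.517  0.116 -0.059] w 0.0135 j6 0.15
turn [ 0.0031 -0.002   0.002 ] shift cm [-0.08 -0.04 -0.17]
now 18.3 [0.50161777 0.20711463 0.09532154] [ 3.13845352e+00 -1.99529623e-03  1.70200221e+00] F [-0.76  1.6   5.18] M [ 0.53   0.105 -0.065] w 0.0137 j6 0.15
turn [ 0.0031 -0.002   0.002 ] shift cm [-0.08 -0.04 -0.17]
now 18.35 [0.50159659 0.20710137 0.09531354] [ 3.13847420e+00 -2.02607065e-03  1.70198137e+00] F [-0.4   3.34  6.34] M [ 0.547  0.059 -0.005] w 0.0135 j6 0.15
turn [ 0.0031 -0.002   0.002 ] shift cm [-0.08 -0.04 -0.17]
[0.4568 0.2347 0.074 ]
[0.5339 0.2449 0.0744]
```

The plate is now about 5.7 mm down, past the 8 mm edge level, so the head is entering the notch. Easing up the last bit.

Emit:
drive_tool(
  series=[
    [[0.003,-0.002,0,-0.04,-0.03,-0.05,0],[0.003,-0.002,0,-0.04,-0.03,-0.1,0],[0.003,-0.002,0,-0.04,-0.03,-0.15,0],[0.003,-0.002,0,-0.04,-0.03,-0.2,0],[0.003,-0.002,0,-0.04,-0.03,-0.2,0],[0.003,-0.002,0,-0.04,-0.03,-0.2,0]],
  ],
)

```text
time: 19.0
tool_pos: [0.5014, 0.207, 0.0968]
ee_rot: [3.142, -0.001, 1.702]
wrist_force: [1.8, 4.3, -0.7]
width: 0.0135
```

```bash
python3 - <<'E'
from h import *
for _ in range(3): rel([.5013,.2063,.097],1.7); s=cam("wrist")
for p in [[270,170],[380,170]]: print(bydepth(s,[p])[0].round(4))
E
```

```text
now 19.0 [0.50137195 0.20700094 0.09680014] [ 3.14151417e+00 -6.64241887e-04  1.70207949e+00] F [ 1.75  4.29 -0.73] M [ 0.884 -0.346 -0.066] w 0.0135 j6 0.16
turn [ 0.0001 -0.0007  0.0021] shift cm [-0.07 -0.02 -0.02]
now 19.05 [0.50136833 0.2069914  0.09681066] [ 3.14152526e+00 -6.57281759e-04  1.70211131e+00] F [ 1.49  3.51 -1.73] M [ 0.899 -0.416 -0.032] w 0.0138 j6 0.16
turn [ 0.0001 -0.0007  0.0021] shift cm [-0.07 -0.02 -0.02]
now 19.1 [0.50133762 0.20699828 0.09682271] [ 3.14155182e+00 -6.23249995e-04  1.70213900e+00] F [ 2.14  5.79 -0.52] M [ 0.937 -0.426  0.016] w 0.0137 j6 0.16
turn [ 0.     -0.0006  0.0021] shift cm [-0.07 -0.01 -0.02]
[0.4563 0.2343 0.0744]
[0.5334 0.2448 0.0764]
```

Seated: Fz dropped from about 5 N to about 0 at 4.2 mm plate depth, so the head now carries the spring. I relax the side load, then open.

Emit:
drive_tool(
  series=[
    [[0,0,0,0,0,0,0],[0,0,0,0,0,0,0],[0,0,0,0,0,0,0]],
  ],
)

```text
time: 19.45
tool_pos: [0.5014, 0.207, 0.0968]
ee_rot: [3.141, -0.001, 1.702]
wrist_force: [0.7, 3.8, 0.4]
width: 0.0134
```

```bash
python3 - <<'E'
from h import *
for _ in range(3): rel([.5013,.2063,.097],1.7); s=cam("wrist")
E
```

```text
now 19.45 [0.5013973  0.20697346 0.09682103] [ 3.14146398e+00 -6.45878320e-04  1.70205702e+00] F [0.74 3.78 0.45] M [ 0.836 -0.323 -0.013] w 0.0134 j6 0.16
turn [ 0.0001 -0.0006  0.0021] shift cm [-0.07 -0.02 -0.02]
now 19.5 [0.50136906 0.2069586  0.09679821] [ 3.14153353e+00 -6.16167327e-04  1.70204104e+00] F [1.91 4.55 0.21] M [ 0.86  -0.408 -0.002] w 0.0139 j6 0.16
turn [ 0.0001 -0.0006  0.002 ] shift cm [-0.06 -0.02 -0.02]
now 19.55 [0.5013777  0.20697907 0.09679871] [ 3.14151103e+00 -6.50219475e-04  1.70205478e+00] F [1.52 4.15 0.23] M [ 0.815 -0.356 -0.06 ] w 0.0139 j6 0.16
turn [ 0.0001 -0.0007  0.0021] shift cm [-0.07 -0.02 -0.02]
```

Emit:
drive_tool(
  series=[
    [[0,0,0,0.08,0.03,0,0],[0,0,0,0.16,0.06,0,0],[0,0,0,0.16,0.06,0,0]],
  ],
)

```text
time: 19.9
tool_pos: [0.5016, 0.2074, 0.0969]
ee_rot: [-3.141, 0.002, 1.702]
wrist_force: [0.9, -0.8, 2.1]
width: 0.0137
```

```bash
python3 - <<'E'
from h import *
for _ in range(3): rel([.5013,.2063,.097],1.7); s=cam("wrist")
E
```

```text
now 19.9 [0.50158329 0.20741026 0.09689421] [-3.14079071e+00  1.84964779e-03  1.70166444e+00] F [ 0.88 -0.82  2.11] M [-0.141 -0.054 -0.033] w 0.0137 j6 0.16
turn [-0.0008  0.0019  0.0017] shift cm [-0.11 -0.04 -0.01]
now 19.95 [0.50157578 0.20744624 0.09685342] [-3.14078789e+00  1.68739131e-03  1.70169161e+00] F [ 0.26 -0.61  2.78] M [-0.214 -0.105 -0.009] w 0.0132 j6 0.16
turn [-0.0008  0.0017  0.0017] shift cm [-0.11 -0.04 -0.01]
now 20.0 [0.50159769 0.20746046 0.09685782] [-3.14087876e+00  1.52719046e-03  1.70158651e+00] F [-0.39 -1.16  1.97] M [-0.32  -0.065 -0.028] w 0.0136 j6 0.16
turn [-0.0007  0.0015  0.0016] shift cm [-0.11 -0.04 -0.01]
```

Emit:
drive_tool(
  series=[
    [[0,0,0,0,0,0,20],[0,0,0,0,0,0,25],[0,0,0,0,0,0,30],[0,0,0,0,0,0,35],[0,0,0,0,0,0,40],[0,0,0,0,0,0,45],[0,0,0,0,0,0,45],[0,0,0,0,0,0,45],[0,0,0,0,0,0,45]],
  ],
)

```text
time: 20.95
tool_pos: [0.5016, 0.2075, 0.0969]
ee_rot: [-3.141, 0.001, 1.702]
wrist_force: [0.4, 0.2, 0.8]
width: 0.042
```

```bash
python3 - <<'E'
from h import *
rel([.5013,.2063,.2],1.7); s=cam("wrist");im=s["img"];cv2.imwrite("pics/w15.png",im)
k=(im[...,2].astype(int)-im[...,1])>30; k[:165]=0;k[300:]=0;k[:,:300]=0;k[:,355:]=0
ys,xs=np.where(k);P=bydepth(s,np.c_[xs,ys])
zt=np.median(P[:,2]);T=P[abs(P[:,2]-zt)<.005];print("bar top z",zt,cv2.minAreaRect((T[:,:2]*1000).astype(np.float32)))
for p in [[270,170],[380,170]]: print(bydepth(s,[p])[0].round(4))
E
```

```text
now 20.95 [0.5016261  0.20754773 0.09686779] [-3.14099608e+00  1.37628230e-03  1.70162981e+00] F [0.44 0.17 0.78] M [-0.    -0.127  0.074] w 0.042 j6 0.16
turn [-0.0006  0.0014  0.0016] shift cm [ -0.13  -0.05 -10.31]
bar top z 0.1276579024073412 ((501.3660583496094, 207.91464233398438), (13.633270263671875, 63.506141662597656), 8.002542495727539)
[0.4569 0.2353 0.0766]
[0.5339 0.2452 0.0755]
```

View pics/w15.png

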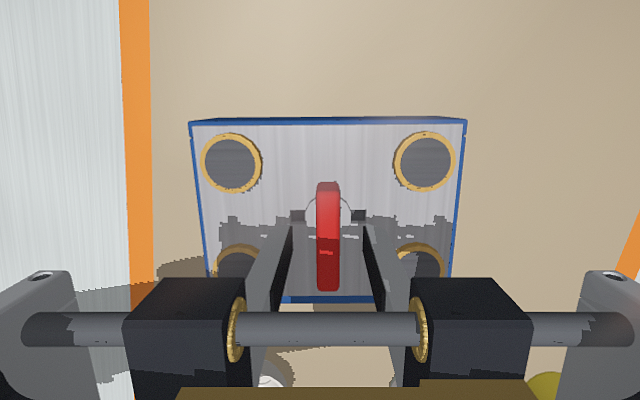

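Released: the fingers clear both sides of the bar (col 328). The bar top is at 127.7 mm against 128 mm expected when locked. Retreating straight up, then stepping back.

Emit:
drive_tool(
  series=[
    [[0,0,0,0,0,-1,45],[0,0,0,0,0,-2,45],[0,0,0,0,0,-4,45],[0,0,0,0,0,-7,45],[0,0,0,0,0,-10,45],[0,0,0,0,0,-13,45],[0,0,0,0,0,-13,45],[0,0,0,0,0,-13,45]],
  ],
)

```text
time: 21.8
tool_pos: [0.5022, 0.2079, 0.2282]
ee_rot: [3.139, 0.001, 1.702]
wrist_force: [-0.0, -0.2, -1.2]
width: 0.0428
```

Emit:
drive_tool(
  series=[
    [[0,0,0,-4,0,0,45],[0,0,0,-8,0,0,45],[0,0,0,-10,0,0,45],[0,0,0,-10,0,0,45],[0,0,0,-10,0,0,45]],
  ],
)

```text
time: 22.3
tool_pos: [0.5145, 0.1088, 0.2267]
ee_rot: [-3.141, 0.0, 1.701]
wrist_force: [-0.1, 0.9, -0.0]
width: 0.0427
```

```bash
python3 - <<'E'
from h import *
rel([.5013,.2063,.2],1.7); s=cam("wrist");im=s["img"];cv2.imwrite("pics/w16.png",im)
k=(im[...,2].astype(int)-im[...,1])>60; n,l,st,c=cv2.connectedComponentsWithStats(k.astype(np.uint8))
for i in range(1,n):
    if st[i,4]>150:
        ys,xs=np.where(l==i);P=bydepth(s,np.c_[xs,ys]);z=np.median(P[:,2]);T=P[abs(P[:,2]-z)<.004]
        print(c[i],z,cv2.minAreaRect((T[:,:2]*1000).astype(np.float32)))
cv2.imwrite("pics/s16.png",cam("side")["img"]);cv2.imwrite("pics/t16.png",cam("top")["img"])
E
```

```text
now 22.3 [0.5145487  0.10878052 0.22672469] [-3.14093209e+00  1.57571829e-04  1.70086521e+00] F [-0.13  0.94 -0.04] M [-0.004 -0.078 -0.006] w 0.0427 j6 -0.03
turn [-0.0007  0.0002  0.0009] shift cm [ 9.84 -0.05  2.67]
[184.33568318 128.361808  ] 0.0011481656976555232 ((321.5663757324219, 97.3679428100586), (370.9392395019531, 25.26385498046875), 89.98707580566406)
[567.90751689 121.90878378] 0.00010825385976340196 ((816.6168212890625, 178.4367218017578), (336.7961730957031, 26.135013580322266), 89.93175506591797)
[327.50677507  77.65943993] 0.12774016902827917 ((501.4203796386719, 207.2030792236328), (13.280850410461426, 62.09353256225586), 7.8538432121276855)
```

View pics/w16.png

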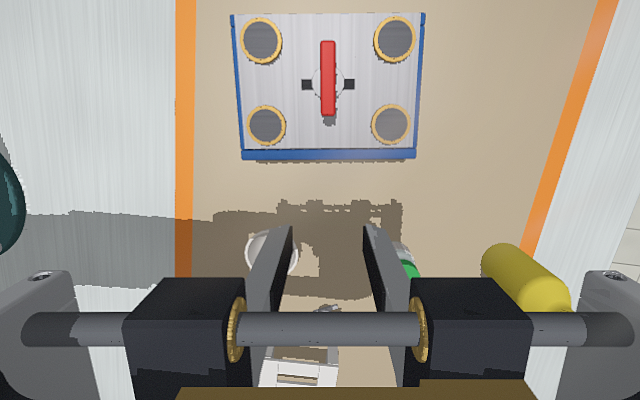

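View pics/s16.png

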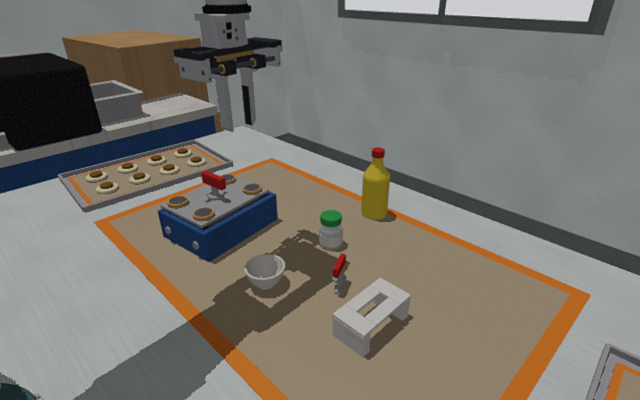

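The key stands crosswise to the slot, at wrist view (327,78), with the slot stubs either side. The bar top is still at 127.7 mm. Bowl, jar and bottle are at the same side-view pixels as at the start.

```bash
python3 -c "
from bench import robot
print(robot.close_job())"
```

```text
the job is handed in; nothing more can be done
None
```

The T-key is locked in the press. I lifted it from the rest, passed the head through the slot, pressed the plate about 9.6 mm, turned the key a quarter turn and eased it up. I then let go, backed the arm off, and handed in at about 22 s.

**Last checks:**
- **Seating:** With the gripper clear, the bar top read 127.7 mm, against 128 mm expected when locked with the plate 4 mm down.
- **Turn:** While still gripped, the tool yaw was 1.702 rad against 1.700 for a square quarter turn. After release the bar measured within about 0.5° of square to the slot.
- **Force:** The highest wrist reading while pressing was about 8.5 N, roughly 10 N at the plate with the key's weight added. I only read the force between moves, so brief peaks in between were not seen.
- **Other objects:** The bowl, jar and bottle are at the same places in the side view as at the start.

**Disagreements:**
- **Top camera:** It read about 2–3 mm off in y against the wrist camera and the arm. I used the wrist camera, plus a 0.9 mm correction by sight at the slot.
- **Drift while turning:** The key moved about 3 mm along the slot, and my first corrections did not bring it back. A stronger sideways command re-centred it before I eased up.
- **Side load:** After the head seated, about 4 N of side load remained. I removed it before letting go.

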